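# Free the board's place and lean the rolling board against the bench wall

## Robot

A 6-joint arm with a two-finger parallel gripper is mounted at the origin on the work surface. World frame = base frame: x ahead of the robot, y to its left, z up, the work surface at z = 0. Lengths are in m, angles in rad, forces in N, time in s.
With the tool pointing down it reaches from about 0.25 to 0.775 m from the base axis. Payload 4 kg.
Tool frame: the origin (TCP) lies at the very end of the fingers, on their centre line; the grasp point (between the pads) lies 19 mm behind it; z points along the fingers, x is the direction in which the jaws open and shut, and the axes are right-handed (so a half turn about z gives the same grasp; the last joint's range is limited). The gripper opens to 94 mm and grips with 3 to 60 N. Pads are 16 mm wide; open, the fingers measure 119 mm over their backs; the gripper's body (75 mm by 177 mm) begins 78 mm behind the grasp point.
Start: joints at [1.03, 0.087, 1.371, -0, 1.684, -0.103], TCP at [0.233, 0.498, 0.206] pointing down, gripper open.
Joint ranges: [-3.1, 3.1], [-0.76, 2.03], [0.27, 2.55], [-1.08, 4.22], [0.17, 2.65], [-2.57, 2.57]. Speed limits (rad/s): [2.79, 2.79, 3.14, 3.14, 3.14, 3.14].

## Interface

Orientations are given as [roll, pitch, yaw] about the fixed x, y, z axes, in that order (R = Rz(yaw) Ry(pitch) Rx(roll)).
In Python, from bench import robot, cams, ticket gives the robot as it stands.
- The arm moves only by the tool jog_arm, never from a script. Its argument "series" is a list of rows, each an object of numbers: "x", "y", "z": the shift along the tool's x, y, z in m; "rx", "ry", "rz": the turn, a rotation vector about the tool's x, y, z in degrees. A call has 1 to 12 rows; each row shifts and turns the pose as measured when the row begins, along the tool's axes as they then stand; what a row does not reach is not made up. A row lasts 1/12 s, in which the tool goes at most 41.7 mm and 7.16 degrees, less where a joint would pass 70% of its speed; a pose out of reach is approached as far as the arm can. A call with a gripper value outside its range is refused whole. "claw" is the opening, from 0 (shut) to 1 (fully open), set as the call begins (left out, the last holds). The fingers move at their own pace and stop on an object; the grip force is fixed at half the most. Time passes only in rows, so rows that do not move let the fingers close. It gives the time, the measured TCP pose, the force and the opening at its end, in the units of the state.
- robot.get_obs(): the state, without advancing time (a new reading comes with each control period).
- cams.snapshot(name): name is "scene" or "side" or "wrist"; returns a dict with "img" (420x560x3 uint8, red, green, blue), "mtx" (3x3 intrinsics, pixels), "k1" (the pictures are not rectified: a ray, as slopes to the right and down, at radius r is drawn at 1 + k1 r^2 times it, then the intrinsics apply), "origin" and "attitude" of the camera in the world. Camera axes: x right, y down, z forward; pixel columns grow to the right and rows downward; lengths in m; the calibration is good to about 2 mm. A picture is of the moment at which its call begins. There is no depth.
- ticket.close_job(): hands the job in, once; it reports no verdict.
Trained networks look in a picture, given as the dict that the camera call returned (one of the last four; its "shot" number tells which), for a name from the list of things; names that differ only in an ending like _2 or _b are one class to them, and where a whole thing is asked for, a point or a joint stands for the part that bears it (a point fixed in the world has none). Each returns a list of dicts, best first, with "p" (0 to 1); they miss things now and then, are a little off and sometimes report something else, mostly with a low value. They report only what shows in the picture. A call takes as long as a camera call.
- cams.look_for(thing, picture): "bbox" ([left, top, width, height] in pixels, round what is visible of it).
The state is a dict: "time": time; "joint_positions": joint angles; "qvel": joint speeds; "joint_torque": joint torques, N m; "tool_pos": TCP position; "ee_rot": TCP orientation; "wrist_force": force on the tool from outside, world axes, zero at the start; "wrist_torque": the same for the moment, N m; "width": finger opening in m.
Only numpy, scipy, OpenCV 4.12 (cv2) and the standard library are available. Lean on these libraries where they do the work, as an engineer would, in place of code of your own. Each camera call takes 0.05 s, during which the arm holds its last target.

## Task

The two metal measures are standing where the rolling board belongs: put them away nested in the steel bowl, the big measure standing in the bowl and the small one standing in the big one. Take the wooden rolling board from the draining rack and lean it, handle up, back against the low bench wall, parallel to it and about midway along it, with its foot on the bench right up against the yellow strip, between strip and wall. Leave the jar, the tin, the pot of sticks and the tray in the rack undisturbed, and the bowl standing flat on the bench.

Things in the scene. Friction and masses are not known exactly. Their poses are not given: they have to be found in the camera images.
- bay: Low bench wall, fixed; place and yaw vary. Upright steel sheet with green posts behind, 400 mm long, 165 mm high, 18 mm thick. Origin: on the bench at the foot of the wall's front face, midway along it. x runs along the wall, -y points from its face out over the bench, z up. The yellow foot strip is part of it.
- strip_mid (a point): Middle of the inner top edge of the yellow strip, 400 mm long, 16 mm high, parallel to the wall; its inner face is 95 mm in front of the wall's face (y = -0.095 in the bay's frame). Outside it a 24 mm flange lies on the bench. An 18 mm board with its foot against the strip and its back on the wall's top edge leans about 25 degrees from vertical.
- rack: Wire draining rack, fixed, 150 x 170 mm; place and yaw vary. Origin on the bench under its centre. Slots run along its x: wire hairpins 69 mm high, 6 mm thick, in rows 30 mm apart in y, leave slots 24 mm wide. Things stand in it 12 mm above the bench. The board is in the slot at y = 0.03 or -0.03, the tray in the other.
- board: Wooden rolling board standing in the rack, handle up, 0.3 to 0.6 kg, 18 mm thick throughout. Blade 200 mm wide, 190 mm high; red handle 38 mm wide goes up 70 mm more (260 mm in all). Origin: middle of its foot edge (half width, half thickness). x across its width, y through its thickness, z from foot to handle. Either face may go to the wall.
- board_handle (a point): Centre of the board's red handle, half-way through its thickness, 225 mm above the foot edge: 35 mm above the blade, 35 mm below the handle's end. Axes as for the board.
- board_foot (a point): Middle of the board's foot edge (half width, half thickness). Axes as for the board.
- bowl_in (a point): Centre of the inner floor of the open steel bowl standing on the bench (3 mm above the bench), z up. Bowl: 158 mm across the rim, 100 mm across the foot, 55 mm high, wall 3 mm; 0.35 kg, loose.
- big_mid (a point): Centre (half-way up, 27.5 mm above its foot) of the big measure, an open round steel cup standing on the bench between strip and wall, z up: 55 mm high, 62 mm across the rim, 54 mm across the foot, wall and floor 3 mm, about 0.11 kg.
- big_foot (a point): Centre of the underside of the big measure, z up.
- measure_big: The big measure; origin at the centre of its underside.
- small_mid (a point): Centre (half-way up, 40 mm above its foot) of the small measure, an open round brass cup standing on the bench between strip and wall, z up: 80 mm high, 40 mm across the rim, 34 mm across the foot, floor 3 mm, about 0.07 kg. Standing in the big measure it stands 28 mm proud of its rim.
- small_foot (a point): Centre of the underside of the small measure, z up.
- measure_small: The small measure; origin at the centre of its underside.
- jar_mid (a point): Bystander: low amber jar with a white cap, 58 mm across, 75 mm high, standing near one end of the wall, between strip and wall, about 165 mm along the wall from its middle. Point half-way up.
- tin_mid (a point): Bystander: low blue tin, 58 mm across, 70 mm high, standing near the other end of the wall in the same way. Point half-way up.
- pot_mid (a point): Bystander: green pot of bamboo sticks standing on the bench at the far side; pot 76 mm across and 100 mm high, the sticks reach 240 mm above the bench and splay to 94 mm across. Point 50 mm above the bench on its axis.
- tray_mid (a point): Bystander: perforated aluminium tray standing on edge in the rack, 180 mm wide, 85 mm high, 14 mm thick (its top 97 mm above the bench). Point at its centre; x across, y through the thickness.

How it is judged:
By the outcome, as a careful person would: the job done as asked, in the order asked, and still so for the second after the job is handed in, with the robot touching nothing.
It also fails if it takes over 67 s, if anything falls off the work surface, if the arm or the gripper's body presses on something with over 40 N, if the wrist force passes 120 N, or if a joint passes its speed limit or range.

## Working session

There is one attempt and no reset: what is moved stays moved. The work goes in short steps, Python scripts to look and compute and a tool call to move; the robot and the scene stay as the last step left them, time stands still between calls to the robot, and variables do not carry over. Pictures are saved under pics/ and viewed, and the job is handed in when it is done.

Besides the shell and the picture viewer there is one more tool, called after "Call:" as name(argument=value, ...), one argument or row to a line, values as JSON. jog_arm: Moves the arm, as the interface text tells. Its arguments: {"type":"object","properties":{"series":{"type":"array","items":{"type":"object","properties":{"x":{"type":"number"},"y":{"type":"number"},"z":{"type":"number"},"rx":{"type":"number"},"ry":{"type":"number"},"rz":{"type":"number"}}}},"claw":{"type":"number"}},"required":["series"]}

```bash
ls; mkdir -p pics
python3 - <<'E'
from bench import robot, cams, ticket
import cv2
print(robot.get_obs())
for n in ["scene","side","wrist"]:
    s=cams.snapshot(n); cv2.imwrite(f"pics/a_{n}.png",s["img"][:,:,::-1])
    print(n,s["mtx"].tolist(),s["k1"],s["origin"],s["attitude"],s["shot"])
E
```

```text
pics
{'time': 0.0, 'joint_positions': array([ 1.02986777e+00,  8.79552922e-02,  1.37225808e+00, -2.24421509e-05,
        1.68353792e+00, -1.03082437e-01]), 'qvel': array([-0.00159965, -0.00079199,  0.00068787, -0.0003112 , -0.00134551,
        0.00085185]), 'joint_torque': array([-3.80869287e-04, -3.40178061e+01, -3.02425897e+01,  7.16926670e-02,
        3.30338627e-02, -1.59844599e-04]), 'tool_pos': array([0.23292072, 0.49765584, 0.20430204]), 'ee_rot': array([-3.14139272e+00,  2.14947789e-03,  1.13294792e+00]), 'wrist_force': array([ 0.24498504, -1.03167701, -0.08240945]), 'wrist_torque': array([ 0.0178808 ,  0.04153128, -0.0095604 ]), 'width': 0.09368973254638956}
scene [[397.85252458343587, 0.0, 289.0066013458325], [0.0, 397.85252458343587, 206.582434776142], [0.0, 0.0, 1.0]] -0.11918101912620885 [1.14020032 0.17487527 0.87454904] [-2.43694773 -0.01603056  1.89812066] 1
side [[462.57038002532715, 0.0, 287.24049559155054], [0.0, 462.57038002532715, 207.386525505482], [0.0, 0.0, 1.0]] -0.05816935911431698 [-0.13863572 -0.35199563  1.08733916] [-2.45559436 -0.00844314 -1.12372173] 2
wrist [[314.24585828411057, 0.0, 277.7963171690657], [0.0, 314.24585828411057, 204.86723617433861], [0.0, 0.0, 1.0]] 0.014034559136354263 [0.15642926 0.53177343 0.38343962] [2.85108285e+00 1.34795062e-03 1.13277879e+00] 3
```

View pics/a_scene.png

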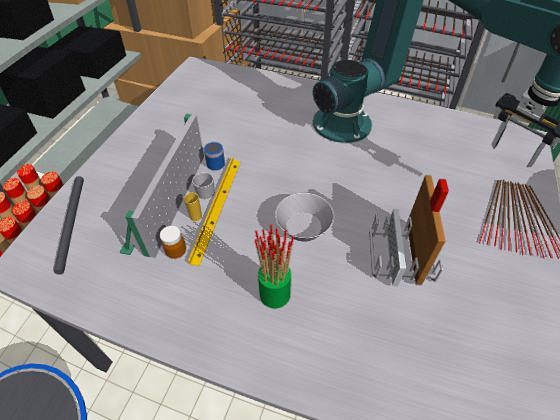

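View pics/a_side.png

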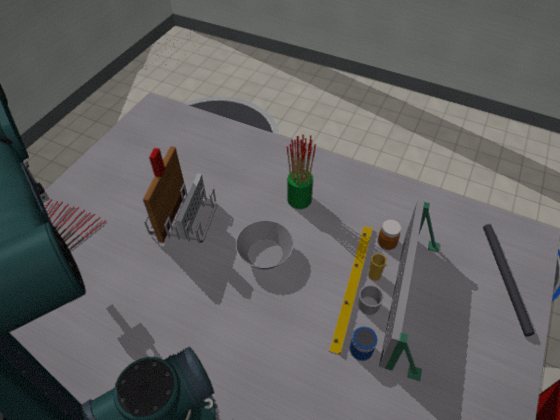

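View pics/a_wrist.png

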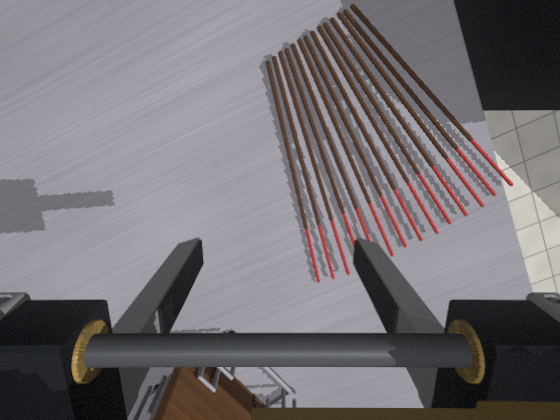

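```bash
cat > h.py <<'E'
from bench import robot, cams, ticket
import cv2, numpy as np
from scipy.spatial.transform import Rotation as R
from scipy.optimize import least_squares
def cam(s):
    s=dict(s); s["Rm"]=R.from_euler("xyz",s["attitude"]).as_matrix(); return s
def proj(s,P):
    P=np.atleast_2d(P); Rm=s["Rm"]
    rv=cv2.Rodrigues(Rm.T)[0]; t=-Rm.T@np.array(s["origin"])
    return cv2.projectPoints(P.astype(float),rv,t,np.array(s["mtx"]),np.array([s["k1"],0,0,0.]))[0].reshape(-1,2)
def ray(s,px):
    u=cv2.undistortPoints(np.array(px,float).reshape(-1,1,2),np.array(s["mtx"]),np.array([s["k1"],0,0,0.])).reshape(-1,2)
    return (s["Rm"]@np.c_[u,np.ones(len(u))].T).T
def onz(s,px,z):
    d=ray(s,px); o=np.array(s["origin"]); return o+d*((z-o[2])/d[:,2])[:,None]
def frustum(h,rt,rf,z0=0,n=40):
    a=np.linspace(0,2*np.pi,n,endpoint=False); c=np.c_[np.cos(a),np.sin(a)]
    return np.r_[np.c_[c*rt,np.full(n,z0+h)],np.c_[c*rf,np.full(n,z0)]]
def fit_round(obs,pts,x0):
    # obs: list of (cam,bbox)
    def f(p):
        r=[]
        for s,b in obs:
            q=proj(s,pts+np.array([p[0],p[1],0])); lo=q.min(0);hi=q.max(0)
            r+=[lo[0]-b[0],lo[1]-b[1],hi[0]-b[0]-b[2],hi[1]-b[1]-b[3]]
        return np.array(r)
    o=least_squares(f,x0,loss="soft_l1",f_scale=2); return o.x,f(o.x)
def show(img,name,sc=1,crop=None):
    if crop: l,t,w,h=crop; img=img[t:t+h,l:l+w]
    cv2.imwrite("pics/"+name,cv2.resize(np.ascontiguousarray(img[:,:,::-1]),None,fx=sc,fy=sc,interpolation=cv2.INTER_CUBIC))
E
python3 - <<'E'
from h import *
S=[cam(cams.snapshot(n)) for n in ["scene","side"]]
import pickle; pickle.dump(S,open("s0.pkl","wb"))
shapes=dict(bowl_in=frustum(.055,.079,.05),big_mid=frustum(.055,.031,.027),small_mid=frustum(.08,.02,.017),jar_mid=frustum(.075,.029,.029),tin_mid=frustum(.07,.029,.029))
for t in ["bowl_in","big_mid","small_mid","jar_mid","tin_mid","pot_mid","tray_mid","board","rack","bay","board_handle"]:
    obs=[]
    for s in S:
        d=cams.look_for(t,s)
        print(t,[([round(float(v),1) for v in e["bbox"]],round(e["p"],2)) for e in d[:2]])
        if d: obs.append((s,d[0]["bbox"]))
    if t in shapes and obs:
        b=obs[0][1]; x0=onz(obs[0][0],[b[0]+b[2]/2,b[1]+b[3]/2],.03)[0][:2]
        x,r=fit_round(obs,shapes[t],x0); print("  ->",x.round(4),r.round(1))
E
```

```text
bowl_in [([278.0, 194.6, 56.6, 48.2], 0.75)]
bowl_in []
  -> [0.4914 0.0171] [-1.4 -0.8  1.4  0.5]
big_mid [([192.4, 171.7, 21.6, 26.0], 0.55), ([409.3, 177.7, 37.5, 106.1], 0.35)]
big_mid [([358.1, 287.3, 27.3, 29.4], 0.93)]
  -> [ 0.4576 -0.3094] [-1.5 -1.3 -0.6 -0.1 -0.3 -0.9 -1.5  0.3]
small_mid [([183.0, 191.0, 20.7, 30.4], 0.75)]
small_mid [([363.8, 253.0, 25.0, 25.7], 0.73)]
  -> [ 0.5546 -0.2867] [ 0.9  1.3 -1.5 -0.1  2.2 -0.4 -4.2  1.8]
jar_mid [([159.7, 227.9, 25.8, 28.0], 0.92)]
jar_mid [([380.2, 220.7, 23.0, 30.8], 0.7)]
  -> [ 0.6719 -0.2918] [-3.  -5.5 -0.3  1.6 -3.  -0.8 -0.5  0.8]
tin_mid [([206.7, 143.4, 19.9, 25.1], 0.68)]
tin_mid [([351.4, 324.7, 26.9, 36.0], 0.58)]
  -> [ 0.3434 -0.33  ] [-4.2 -2.  -2.7  2.2 -2.7  0.8 -1.2 -0.3]
pot_mid [([256.2, 228.7, 36.0, 75.4], 0.91), ([194.8, 172.4, 18.9, 26.1], 0.31)]
pot_mid [([286.4, 134.1, 27.8, 72.6], 0.77)]
tray_mid [([387.3, 210.1, 17.7, 77.2], 0.64)]
tray_mid [([175.8, 174.5, 25.6, 67.2], 0.57)]
board [([410.3, 177.3, 40.2, 110.2], 0.63)]
board [([139.0, 142.4, 45.1, 102.9], 0.65)]
rack [([370.0, 217.0, 68.9, 65.8], 0.94), ([407.4, 176.9, 40.5, 106.6], 0.55)]
rack [([142.0, 187.3, 75.6, 58.9], 0.62)]
bay [([118.8, 112.4, 120.0, 152.1], 0.9), ([255.5, 225.7, 39.4, 81.5], 0.52)]
bay [([329.7, 199.9, 111.5, 180.7], 0.74), ([141.8, 146.6, 44.0, 98.6], 0.64)]
board_handle [([408.9, 177.1, 38.1, 103.1], 0.67)]
board_handle [([140.9, 146.3, 43.4, 100.5], 0.87)]
```

Run:
```python
from h import *
import pickle
S=pickle.load(open("s0.pkl","rb"))
show(S[0]["img"],"c_bay0.png",4,(110,100,140,180)[:2]+(150,145) if 0 else (110,100,150,148))
show(S[1]["img"],"c_bay1.png",4,(310,190,150,150+45))
show(S[0]["img"],"c_rack0.png",5,(355,165,110,120))
show(S[1]["img"],"c_rack1.png",5,(130,135,100,115))
```

```text
(no output)
```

View pics/c_bay0.png

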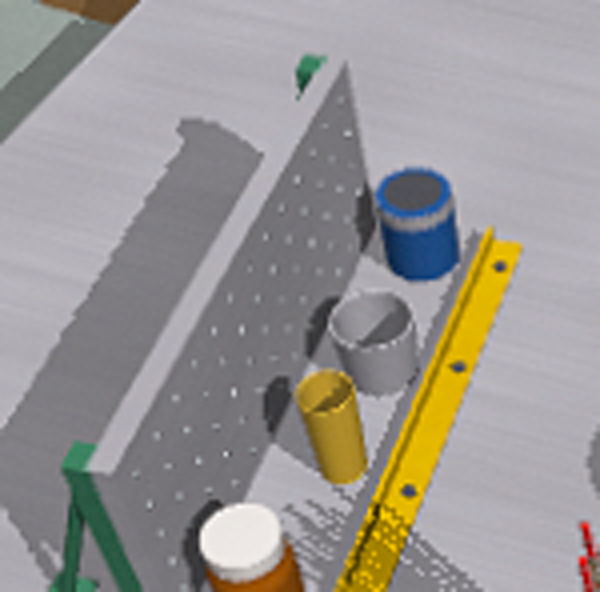

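View pics/c_bay1.png

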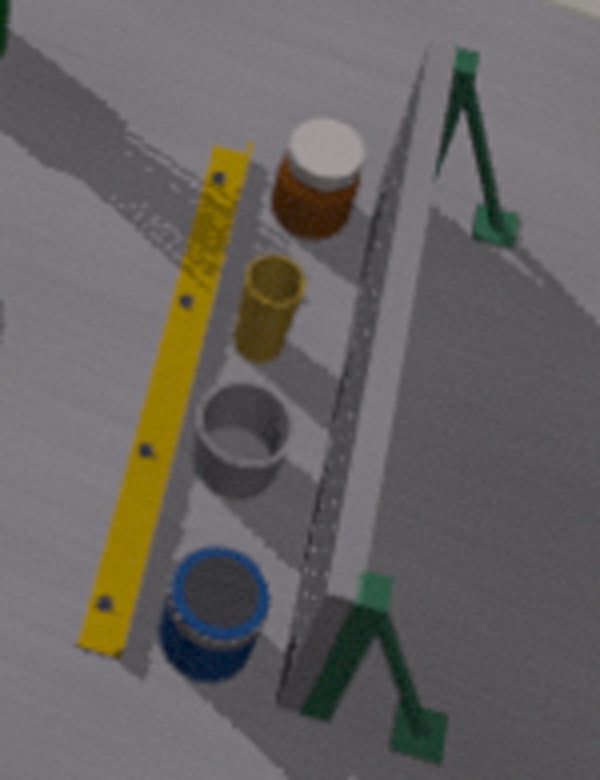

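View pics/c_rack0.png

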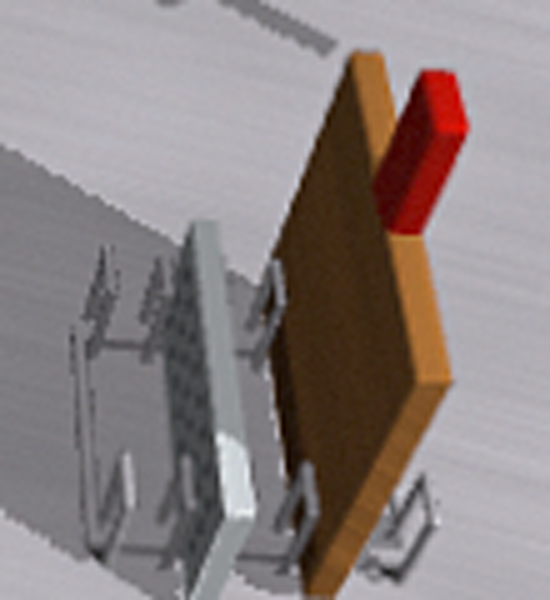

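View pics/c_rack1.png

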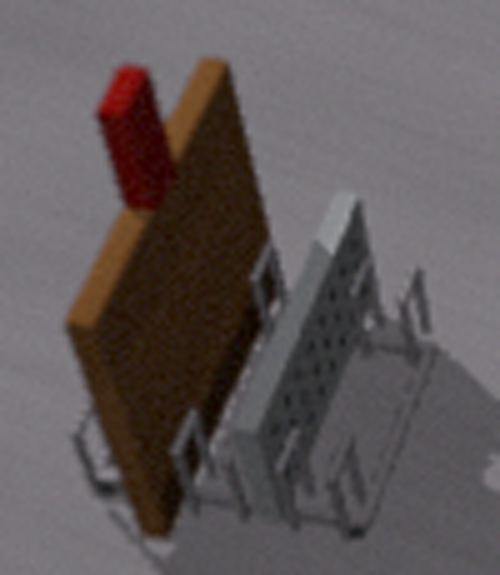

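```bash
cat > fit0.py <<'E'
from h import *
import pickle
S=pickle.load(open("s0.pkl","rb"))
def C(o,sc,p): return [o[0]+p[0]/sc,o[1]+p[1]/sc]
bay=[(0,(.2,0,.165),C((110,100),4,(346,62))),(0,(-.2,0,.165),C((110,100),4,(112,473))),(0,(.2,-.095,.016),C((110,100),4,(487,231))),
(1,(.2,0,.165),C((310,190),4,(330,598))),(1,(.2,0,0),C((310,190),4,(280,705))),(1,(-.2,0,.165),C((310,190),4,(430,46))),(1,(.2,-.095,.016),C((310,190),4,(124,655))),(1,(-.2,-.095,.016),C((310,190),4,(250,145)))]
def f(p,full=False):
    Rz=R.from_euler("z",p[2]).as_matrix()
    return np.concatenate([proj(S[i],Rz@np.array(q)+[p[0],p[1],0])[0]-px for i,q,px in bay])
o=least_squares(f,[.5,-.36,np.pi+.12],loss="soft_l1"); print("bay",o.x.round(4),np.degrees(o.x[2]));print(o.fun.reshape(-1,2).round(1) if 0 else f(o.x).reshape(-1,2).round(1).tolist())
c=(355,165);d=(130,135);h=.009
bd=[(0,(-.1,-h,.19),C(c,5,(355,52))),(0,(.1,-h,.19),C(c,5,(415,383))),(0,(.1,h,.19),C(c,5,(452,380))),(0,(-.019,-h,.26),C(c,5,(421,72))),(0,(-.019,h,.26),C(c,5,(455,72))),(0,(.019,h,.26),C(c,5,(468,126))),(0,(.019,-h,.26),C(c,5,(437,125))),
(1,(-.1,h,.19),C(d,5,(67,325))),(1,(-.1,-h,.19),C(d,5,(95,328))),(1,(.1,h,.19),C(d,5,(202,60))),(1,(.1,-h,.19),C(d,5,(228,63))),(1,(-.1,h,0),C(d,5,(145,533))),(1,(-.1,-h,0),C(d,5,(168,530))),(1,(-.019,h,.26),C(d,5,(98,111))),(1,(.019,h,.26),C(d,5,(122,67))),(1,(.019,-h,.26),C(d,5,(150,71)))]
def g(p):
    Rm=R.from_euler("ZX",[p[2],p[3]]).as_matrix()
    return np.concatenate([proj(S[i],Rm@np.array(q)+[p[0],p[1],p[4]])[0]-px for i,q,px in bd])
o=least_squares(g,[.5,.2,0,0,.012],loss="soft_l1"); print("board",o.x.round(4),np.degrees(o.x[2:4]));print(g(o.x).reshape(-1,2).round(1).tolist())
Rm=R.from_euler("ZX",o.x[2:4]).as_matrix(); print("handle",Rm@[0,0,.225]+[o.x[0],o.x[1],o.x[4]])
# tray: top 97mm; bbox-independent corners
E
python3 fit0.py
```

```text
bay [ 0.5171 -0.357   3.2858] 188.26123895406272
[[-1.8, -1.4], [-1.0, -0.4], [-1.5, -2.1], [-0.6, -0.5], [-1.0, 0.9], [-0.9, -0.8], [-0.0, -0.5], [-0.0, -0.1]]
board [ 0.4817  0.311   0.2556 -0.0061  0.0095] [14.64740579 -0.35025745]
[[-2.5, -0.5], [-0.8, 0.0], [0.1, 1.2], [-1.4, -0.9], [-0.2, -0.3], [0.5, 1.7], [-1.6, 1.3], [-1.4, -0.4], [-0.3, 0.1], [-0.8, -1.0], [0.2, -0.8], [-0.9, 1.3], [0.5, 3.0], [-1.8, 0.3], [-1.0, -1.2], [0.0, -1.1]]
handle [0.48132403 0.31228852 0.23447683]
```

```bash
sed -i 's#return \[o\[0\]+p\[0\]/sc,o\[1\]+p\[1\]/sc\]#return [o[0]+(p[0]+.5)/sc-.5,o[1]+(p[1]+.5)/sc-.5]#' fit0.py; python3 fit0.py
cat > plan.py <<'E'
from h import *
import json
def rot(tilt_bayx=0,yaw=0): return R.from_euler("xyz",[np.pi,0,np.radians(yaw)])
def plan(wps,vmax=.036,wmax=6.0,start=None):
    """wps: list of (pos, Rotation); prints rows in calls of <=12"""
    o=robot.get_obs(); p=np.array(o["tool_pos"]) if start is None else np.array(start[0]); q=R.from_euler("xyz",o["ee_rot"]) if start is None else start[1]
    rows=[]
    for P,Q in wps:
        P=np.array(P,float); Q=Q or q
        while True:
            d=P-p; rv=(q.inv()*Q).as_rotvec(degrees=True)
            n=max(np.linalg.norm(d)/vmax,np.linalg.norm(rv)/wmax)
            if np.linalg.norm(d)<4e-4 and np.linalg.norm(rv)<.1: break
            n=max(1,np.ceil(n-1e-6)); t=q.inv().apply(d/n).round(4); w=(rv/n).round(1)
            rows.append(dict(zip(["x","y","z","rx","ry","rz"],[*t.tolist(),*w.tolist()])))
            p=p+q.apply(t); q=q*R.from_rotvec(w,degrees=True)
            if n==1: break
    rows=[{k:v for k,v in r.items() if v} for r in rows]
    for i in range(0,len(rows),12): print(json.dumps(rows[i:i+12],separators=(",",":")))
    print(len(rows),"rows")
E
python3 - <<'E'
from plan import *
Q=rot(yaw=8.3)
plan([((.24,.47,.37),None),((.49,-.28,.30),Q)])
E
```

```text
bay [ 0.5174 -0.3563  3.2849] 188.21190803128118
[[-1.2, -0.9], [-0.5, 0.2], [-1.0, -1.6], [-0.6, -0.4], [-1.0, 1.0], [-0.7, -0.5], [0.1, -0.4], [0.2, 0.1]]
board [ 0.4812  0.3115  0.2522 -0.0019  0.0108] [14.44838778 -0.10719946]
[[-1.9, -0.5], [-0.5, -0.1], [0.4, 1.1], [-1.1, -1.0], [0.2, -0.4], [0.8, 1.6], [-1.2, 1.2], [-1.2, -0.3], [-0.1, 0.2], [-0.3, -0.9], [0.6, -0.6], [-1.0, 1.5], [0.4, 3.1], [-1.4, 0.4], [-0.5, -1.0], [0.5, -0.9]]
handle [0.48109882 0.31191511 0.23575626]
[{"x":-0.0045,"y":0.0036,"z":-0.0329},{"x":-0.0045,"y":0.0036,"z":-0.0329},{"x":-0.0045,"y":0.0036,"z":-0.0329},{"x":-0.0045,"y":0.0036,"z":-0.0329},{"x":-0.0046,"y":0.0037,"z":-0.0329},{"x":-0.0249,"y":0.0237,"z":0.003,"rz":2.5},{"x":-0.0239,"y":0.0247,"z":0.003,"rz":2.5},{"x":-0.0228,"y":0.0258,"z":0.003,"rz":2.5},{"x":-0.0216,"y":0.0267,"z":0.003,"rz":2.5},{"x":-0.0204,"y":0.0276,"z":0.003,"rz":2.5},{"x":-0.0192,"y":0.0285,"z":0.0031,"rz":2.5},{"x":-0.018,"y":0.0293,"z":0.003,"rz":2.4}]
[{"x":-0.0167,"y":0.03,"z":0.0031,"rz":2.5},{"x":-0.0154,"y":0.0307,"z":0.003,"rz":2.4},{"x":-0.0141,"y":0.0314,"z":0.0031,"rz":2.5},{"x":-0.0127,"y":0.0319,"z":0.003,"rz":2.4},{"x":-0.0113,"y":0.0325,"z":0.0031,"rz":2.5},{"x":-0.0099,"y":0.0329,"z":0.003,"rz":2.4},{"x":-0.0085,"y":0.0333,"z":0.0031,"rz":2.5},{"x":-0.0071,"y":0.0336,"z":0.003,"rz":2.4},{"x":-0.0057,"y":0.0339,"z":0.0031,"rz":2.5},{"x":-0.0042,"y":0.0341,"z":0.003,"rz":2.4},{"x":-0.0027,"y":0.0343,"z":0.0031,"rz":2.5},{"x":-0.0012,"y":0.0344,"z":0.003,"rz":2.4}]
[{"x":0.0002,"y":0.0344,"z":0.0031,"rz":2.5},{"x":0.0017,"y":0.0343,"z":0.003,"rz":2.4},{"x":0.0031,"y":0.0342,"z":0.0031,"rz":2.5},{"x":0.0046,"y":0.0341,"z":0.003,"rz":2.4}]
28 rows
```

Call:
jog_arm(
  series=[
    {"x":-0.0045,"y":0.0035,"z":-0.033},
    {"x":-0.0045,"y":0.0035,"z":-0.033},
    {"x":-0.0045,"y":0.0035,"z":-0.033},
    {"x":-0.0045,"y":0.0035,"z":-0.033},
    {"x":-0.0045,"y":0.0035,"z":-0.033},
    {"x":-0.025,"y":0.024,"z":0.003,"rz":2.5},
    {"x":-0.024,"y":0.025,"z":0.003,"rz":2.5},
    {"x":-0.023,"y":0.026,"z":0.003,"rz":2.5},
    {"x":-0.0215,"y":0.0265,"z":0.003,"rz":2.5},
    {"x":-0.0205,"y":0.0275,"z":0.003,"rz":2.5},
    {"x":-0.019,"y":0.0285,"z":0.003,"rz":2.5},
    {"x":-0.018,"y":0.0295,"z":0.003,"rz":2.5},
  ],
)

```text
invalid input
```

Call:
jog_arm(
  series=[
    {"x":-0.017,"y":0.03,"z":0.003,"rz":2.5},
    {"x":-0.0155,"y":0.0305,"z":0.003,"rz":2.5},
    {"x":-0.014,"y":0.0315,"z":0.003,"rz":2.5},
    {"x":-0.013,"y":0.032,"z":0.003,"rz":2.5},
    {"x":-0.011,"y":0.0325,"z":0.003,"rz":2.5},
    {"x":-0.01,"y":0.033,"z":0.003,"rz":2.5},
    {"x":-0.0085,"y":0.0335,"z":0.003,"rz":2.5},
    {"x":-0.007,"y":0.0335,"z":0.003,"rz":2.5},
    {"x":-0.0055,"y":0.034,"z":0.003,"rz":2.5},
    {"x":-0.004,"y":0.034,"z":0.003,"rz":2.5},
    {"x":-0.0025,"y":0.0345,"z":0.003,"rz":2.5},
    {"x":-0.001,"y":0.0345,"z":0.003,"rz":2.5},
  ],
)

```text
invalid input
```

Run:
```python
from plan import *
o=robot.get_obs(); print(o["time"],o["tool_pos"],np.degrees(o["ee_rot"]),o["joint_positions"])
plan([((.49,-.28,.30),rot(yaw=8.2))])
```

```text
1.35 [0.23319545 0.49814548 0.20550626] [ 1.79999174e+02 -7.92653984e-03  6.49150892e+01] [ 1.02988391e+00  8.71815195e-02  1.37071916e+00 -1.00196356e-07
  1.68355288e+00 -1.03098138e-01]
[{"x":-0.0259,"y":0.0245,"z":-0.0041,"rz":2.5},{"x":-0.0248,"y":0.0256,"z":-0.0041,"rz":2.5},{"x":-0.0237,"y":0.0266,"z":-0.0041,"rz":2.5},{"x":-0.0225,"y":0.0276,"z":-0.0041,"rz":2.5},{"x":-0.0213,"y":0.0286,"z":-0.0041,"rz":2.5},{"x":-0.02,"y":0.0295,"z":-0.0041,"rz":2.5},{"x":-0.0187,"y":0.0303,"z":-0.0041,"rz":2.5},{"x":-0.0174,"y":0.0311,"z":-0.0041,"rz":2.5},{"x":-0.016,"y":0.0318,"z":-0.0041,"rz":2.4},{"x":-0.0146,"y":0.0325,"z":-0.0041,"rz":2.5},{"x":-0.0132,"y":0.0331,"z":-0.0041,"rz":2.4},{"x":-0.0118,"y":0.0336,"z":-0.0041,"rz":2.5}]
[{"x":-0.0103,"y":0.0341,"z":-0.0041,"rz":2.4},{"x":-0.0089,"y":0.0345,"z":-0.0041,"rz":2.5},{"x":-0.0074,"y":0.0349,"z":-0.0041,"rz":2.4},{"x":-0.0059,"y":0.0351,"z":-0.0041,"rz":2.5},{"x":-0.0044,"y":0.0354,"z":-0.0041,"rz":2.4},{"x":-0.0029,"y":0.0355,"z":-0.0041,"rz":2.5},{"x":-0.0013,"y":0.0356,"z":-0.0042,"rz":2.4},{"x":0.0002,"y":0.0356,"z":-0.0041,"rz":2.5},{"x":0.0017,"y":0.0356,"z":-0.0042,"rz":2.4},{"x":0.0032,"y":0.0355,"z":-0.0041,"rz":2.5},{"x":0.0047,"y":0.0352,"z":-0.0042,"rz":2.4}]
23 rows
```

Call:
jog_arm(
  series=[
    {"x":-0.004,"y":0.004,"z":-0.033,"rx":0,"ry":0,"rz":0},
  ],
)

```text
time: 1.43
tool_pos: [0.233, 0.4902, 0.2308]
ee_rot: [-3.14, 0.015, 1.134]
wrist_force: [1.0, 0.9, -0.2]
width: 0.0941
```

Call:
jog_arm(
  series=[
    {"x":0,"y":0,"z":-0.035,"rx":0,"ry":0,"rz":0},
    {"x":0,"y":0,"z":-0.035,"rx":0,"ry":0,"rz":0},
    {"x":-0.005,"y":0.005,"z":-0.035,"rx":0,"ry":0,"rz":0},
    {"x":-0.01,"y":0.01,"z":-0.03,"rx":0,"ry":0,"rz":2},
    {"x":-0.025,"y":0.024,"z":0,"rx":0,"ry":0,"rz":2.5},
    {"x":-0.025,"y":0.025,"z":0,"rx":0,"ry":0,"rz":2.5},
    {"x":-0.024,"y":0.027,"z":0,"rx":0,"ry":0,"rz":2.5},
    {"x":-0.022,"y":0.028,"z":0,"rx":0,"ry":0,"rz":2.5},
    {"x":-0.021,"y":0.029,"z":0,"rx":0,"ry":0,"rz":2.5},
    {"x":-0.02,"y":0.03,"z":0,"rx":0,"ry":0,"rz":2.5},
    {"x":-0.019,"y":0.03,"z":0,"rx":0,"ry":0,"rz":2.5},
    {"x":-0.017,"y":0.031,"z":0,"rx":0,"ry":0,"rz":2.5},
  ],
)

```text
time: 2.43
tool_pos: [0.3224, 0.1928, 0.3797]
ee_rot: [3.137, 0.003, 0.746]
wrist_force: [0.8, 0.1, -0.1]
width: 0.094
```

```bash
sed -i 's/    rows=\[{k:v for k,v in r.items() if v} for r in rows\]/    rows=[{k:(v if v else 0) for k,v in r.items()} for r in rows]/' plan.py
python3 - <<'E'
from plan import *
o=robot.get_obs(); print(o["time"],o["tool_pos"],np.degrees(o["ee_rot"]),o["joint_positions"])
plan([((.49,-.28,.30),rot(yaw=8.2))])
E
```

```text
2.4333 [0.32241832 0.19281886 0.37969812] [1.79734926e+02 1.70621452e-01 4.27289695e+01] [ 0.39280767 -0.26346282  1.34865216 -0.00607646  2.05759079 -0.35579978]
[{"x":-0.0132,"y":0.0307,"z":0.0055,"rx":0,"ry":0,"rz":2.3},{"x":-0.0119,"y":0.0312,"z":0.0055,"rx":0,"ry":0,"rz":2.3},{"x":-0.0107,"y":0.0317,"z":0.0055,"rx":0,"ry":0,"rz":2.3},{"x":-0.0094,"y":0.0321,"z":0.0055,"rx":0,"ry":0,"rz":2.3},{"x":-0.0081,"y":0.0324,"z":0.0055,"rx":0,"ry":0,"rz":2.3},{"x":-0.0068,"y":0.0327,"z":0.0055,"rx":0,"ry":0,"rz":2.3},{"x":-0.0054,"y":0.033,"z":0.0055,"rx":0,"ry":0,"rz":2.3},{"x":-0.0041,"y":0.0332,"z":0.0055,"rx":0,"ry":0,"rz":2.3},{"x":-0.0028,"y":0.0333,"z":0.0055,"rx":0,"ry":0,"rz":2.3},{"x":-0.0015,"y":0.0334,"z":0.0055,"rx":0.1,"ry":0,"rz":2.3},{"x":-0.0001,"y":0.0334,"z":0.0054,"rx":0,"ry":0,"rz":2.3},{"x":0.0012,"y":0.0334,"z":0.0054,"rx":0.1,"ry":0,"rz":2.3}]
[{"x":0.0026,"y":0.0333,"z":0.0054,"rx":0,"ry":0,"rz":2.3},{"x":0.0039,"y":0.0332,"z":0.0054,"rx":0.1,"ry":0,"rz":2.3},{"x":0.0052,"y":0.033,"z":0.0053,"rx":0,"ry":0,"rz":2.3}]
15 rows
```

Tracking is good. Continue.

Call:
jog_arm(
  series=[
    {"x":-0.013,"y":0.031,"z":0.005,"rx":0,"ry":0,"rz":2.3},
    {"x":-0.012,"y":0.031,"z":0.005,"rx":0,"ry":0,"rz":2.3},
    {"x":-0.011,"y":0.032,"z":0.005,"rx":0,"ry":0,"rz":2.3},
    {"x":-0.009,"y":0.032,"z":0.005,"rx":0,"ry":0,"rz":2.3},
    {"x":-0.008,"y":0.032,"z":0.005,"rx":0,"ry":0,"rz":2.3},
    {"x":-0.007,"y":0.033,"z":0.005,"rx":0,"ry":0,"rz":2.3},
    {"x":-0.005,"y":0.033,"z":0.005,"rx":0,"ry":0,"rz":2.3},
    {"x":-0.004,"y":0.033,"z":0.005,"rx":0,"ry":0,"rz":2.3},
    {"x":-0.003,"y":0.033,"z":0.006,"rx":0,"ry":0,"rz":2.3},
    {"x":-0.001,"y":0.033,"z":0.006,"rx":0,"ry":0,"rz":2.3},
    {"x":0,"y":0.033,"z":0.006,"rx":0,"ry":0,"rz":2.3},
    {"x":0.001,"y":0.033,"z":0.006,"rx":0,"ry":0,"rz":2.3},
  ],
)

```text
time: 3.43
tool_pos: [0.454, -0.2063, 0.3218]
ee_rot: [3.132, -0.017, 0.237]
wrist_force: [0.9, 0.5, 0.0]
width: 0.0942
```

Call:
jog_arm(
  series=[
    {"x":0.003,"y":0.033,"z":0.006,"rx":0,"ry":0,"rz":2.3},
    {"x":0.004,"y":0.033,"z":0.006,"rx":0,"ry":0,"rz":2.3},
    {"x":0.005,"y":0.033,"z":0.006,"rx":0,"ry":0,"rz":2.3},
    {"x":0,"y":0,"z":0,"rx":0,"ry":0,"rz":0},
  ],
)

```text
time: 3.77
tool_pos: [0.4857, -0.3116, 0.2998]
ee_rot: [3.136, -0.014, 0.102]
wrist_force: [-0.7, 0.5, -0.4]
width: 0.0939
```

Run:
```python
from plan import *
import pickle
o=robot.get_obs(); print(o["time"],o["tool_pos"],np.degrees(o["ee_rot"]),o["joint_positions"])
S=[cam(cams.snapshot("wrist")),cam(cams.snapshot("scene"))]; pickle.dump(S,open("s1.pkl","wb"))
print(S[0]["origin"],S[0]["attitude"])
for t in ["big_mid","small_mid","jar_mid","tin_mid"]:
    d=cams.look_for(t,S[0]); print(t,[([round(float(v),1) for v in e["bbox"]],round(e["p"],2)) for e in d[:2]])
show(S[0]["img"],"b_w.png",1.4); show(S[1]["img"],"b_s.png")
```

```text
3.7667 [ 0.485702   -0.31155473  0.29976646] [179.6842987   -0.81059773   5.86244169] [-0.67222535  0.13869659  1.12899582  0.00621397  1.85992926 -0.77269194]
[ 0.47375351 -0.22921777  0.47827407] [ 2.84607861 -0.01469175  0.10213227]
big_mid [([232.3, 144.3, 46.6, 45.0], 0.92)]
small_mid [([304.9, 144.2, 41.1, 35.9], 0.81)]
jar_mid [([380.0, 146.2, 57.3, 47.3], 0.87)]
tin_mid [([141.5, 151.7, 57.7, 50.2], 0.69)]
```

View pics/b_w.png

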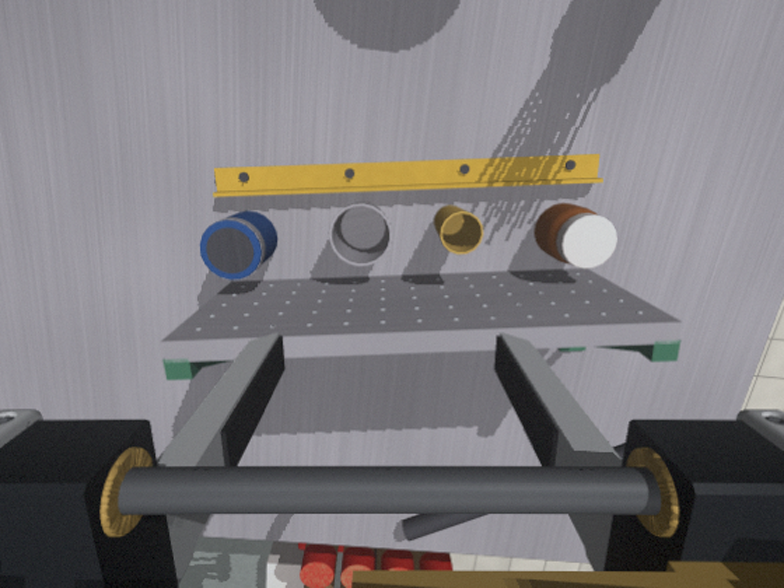

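```bash
cat > fit1.py <<'E'
from h import *
import pickle
S=pickle.load(open("s0.pkl","rb"))+pickle.load(open("s1.pkl","rb"))[:1]
exec(open("fit0.py").read().split("S=pickle")[1].split("\n",1)[1].split("def f(")[0])
W=lambda p:C((0,0),1.4,p)
bay+=[(2,(.2,0,.165),W((164,341))),(2,(-.2,0,.165),W((680,321))),(2,(.2,-.095,.016),W((216,195))),(2,(-.2,-.095,.016),W((602,181)))]
def f(p):
    Rz=R.from_euler("z",p[2]).as_matrix()
    return np.concatenate([proj(S[i],Rz@np.array(q)+[p[0],p[1],0])[0]-px for i,q,px in bay])
o=least_squares(f,[.5,-.36,np.pi+.12],loss="soft_l1"); print("bay",o.x.round(4),np.degrees(o.x[2]));print(f(o.x).reshape(-1,2).round(1).tolist())
B=o.x; Rb=R.from_euler("z",B[2]).as_matrix()
fr=dict(big=frustum(.055,.031,.027),small=frustum(.08,.02,.017),jar=frustum(.075,.029,.029),tin=frustum(.07,.029,.029))
ob=dict(big=[(192.4,171.7,21.6,26.0),(358.1,287.3,27.3,29.4),(232.3,144.3,46.6,45.0)],small=[(183.0,191.0,20.7,30.4),(370,253,17,27),(310,146,36,36)],
jar=[(159.7,227.9,25.8,28.0),(379,220,23,30.8),(382,145.5,58,46)],tin=[(203.5,142,20.5,28),(350,326.5,28,35),(143,150,56,49)])
for k in fr:
    x,r=fit_round(list(zip(S,ob[k])),fr[k],[.45,-.3]); print(k,x.round(4),r.round(1), "bay:",(Rb.T@np.array([*(x-B[:2]),0])).round(4)[:2])
    x,r=fit_round([(S[2],ob[k][2])],fr[k],[.45,-.3]); print("  wrist",x.round(4),"bay:",(Rb.T@np.array([*(x-B[:2]),0])).round(4)[:2])
E
python3 fit1.py
```

```text
bay [ 0.5173 -0.3561  3.2803] 187.945846370665
[[-0.9, -0.9], [-0.8, 0.1], [-0.6, -1.5], [-1.2, -0.6], [-1.5, 0.9], [-0.5, -0.5], [-0.4, -0.7], [0.5, 0.0], [-1.9, 0.2], [2.8, -0.2], [-1.6, 1.1], [0.9, 0.3]]
big [ 0.4578 -0.3081] [-1.2 -1.2 -0.3  0.  -0.7 -1.2 -2.   0.   0.4 -0.4 -0.5  1.1] bay: [ 0.0523 -0.0557]
  wrist [ 0.4578 -0.3075] bay: [ 0.0523 -0.0563]
small [ 0.554  -0.2916] [-0.6  0.7 -3.  -0.7 -2.4  0.5 -0.6  1.4  0.3  0.1  0.2 -0.2] bay: [-0.0453 -0.0588]
  wrist [ 0.5537 -0.2918] bay: [-0.0449 -0.0587]
jar [ 0.6726 -0.2888] [-2.1 -5.   0.6  2.2 -2.7 -0.7 -0.3  0.9 -2.8 -1.4  2.5  2.5] bay: [-0.1631 -0.0451]
  wrist [ 0.6718 -0.2881] bay: [-0.1624 -0.046 ]
tin [ 0.3414 -0.3309] [-1.  -1.  -0.1  0.2 -1.2 -0.2 -0.9 -0.3 -0.2 -0.1  0.4  0.8] bay: [ 0.1708 -0.0493]
  wrist [ 0.3413 -0.3304] bay: [ 0.1708 -0.0498]
```

Run:
```python
from plan import *
o=robot.get_obs(); print(o["time"],o["tool_pos"],np.degrees(o["ee_rot"]))
plan([((.4577,-.3078,.15),rot(yaw=8)),((.4577,-.3078,.09),rot(yaw=8))])
```

```text
4.0667 [ 0.48575579 -0.30547751  0.30569913] [179.49157004  -1.17965559   6.32609065]
[{"x":-0.0063,"y":-0.0004,"z":0.031,"rx":0.1,"ry":-0.2,"rz":-0.3},{"x":-0.0061,"y":-0.0004,"z":0.031,"rx":0.1,"ry":-0.2,"rz":-0.3},{"x":-0.0061,"y":-0.0004,"z":0.0311,"rx":0.1,"ry":-0.3,"rz":-0.4},{"x":-0.0059,"y":-0.0004,"z":0.0311,"rx":0.1,"ry":-0.2,"rz":-0.3},{"x":-0.0057,"y":-0.0004,"z":0.0311,"rx":0.1,"ry":-0.3,"rz":-0.4},{"x":0,"y":0,"z":0.03,"rx":0,"ry":0,"rz":0},{"x":0,"y":0,"z":0.03,"rx":0,"ry":0,"rz":0}]
7 rows
```

Call:
jog_arm(
  series=[
    {"x":-0.006,"y":0,"z":0.031,"rx":0.1,"ry":-0.2,"rz":-0.3},
    {"x":-0.006,"y":0,"z":0.031,"rx":0.1,"ry":-0.2,"rz":-0.3},
    {"x":-0.006,"y":0,"z":0.031,"rx":0.1,"ry":-0.3,"rz":-0.4},
    {"x":-0.006,"y":0,"z":0.031,"rx":0.1,"ry":-0.2,"rz":-0.3},
    {"x":-0.006,"y":0,"z":0.031,"rx":0.1,"ry":-0.3,"rz":-0.4},
    {"x":0,"y":0,"z":0.03,"rx":0,"ry":0,"rz":0},
    {"x":0,"y":0,"z":0.015,"rx":0,"ry":0,"rz":0},
    {"x":0,"y":0,"z":0,"rx":0,"ry":0,"rz":0},
  ],
)

```text
time: 4.73
tool_pos: [0.4626, -0.3032, 0.1122]
ee_rot: [3.121, -0.019, 0.157]
wrist_force: [1.0, 1.0, -0.2]
width: 0.0941
```

Run:
```python
from plan import *
o=robot.get_obs(); print(o["time"],o["tool_pos"],np.degrees(o["ee_rot"]),o["wrist_force"])
s=cam(cams.snapshot("wrist")); show(s["img"],"c_w.png",1.4)
plan([((.4577,-.3078,.022),rot(yaw=8))],vmax=.025)
```

```text
4.7333 [ 0.4626459  -0.30320782  0.11223053] [178.8334665   -1.07922984   9.0236498 ] [ 0.95045256  1.00534114 -0.18422181]
[{"x":-0.002,"y":0.0004,"z":0.0229,"rx":0.3,"ry":-0.3,"rz":0.3},{"x":-0.0019,"y":0.0005,"z":0.023,"rx":0.3,"ry":-0.3,"rz":0.2},{"x":-0.0017,"y":0.0006,"z":0.0229,"rx":0.3,"ry":-0.3,"rz":0.3},{"x":-0.0017,"y":0.0007,"z":0.023,"rx":0.3,"ry":-0.3,"rz":0.2}]
4 rows
```

View pics/c_w.png

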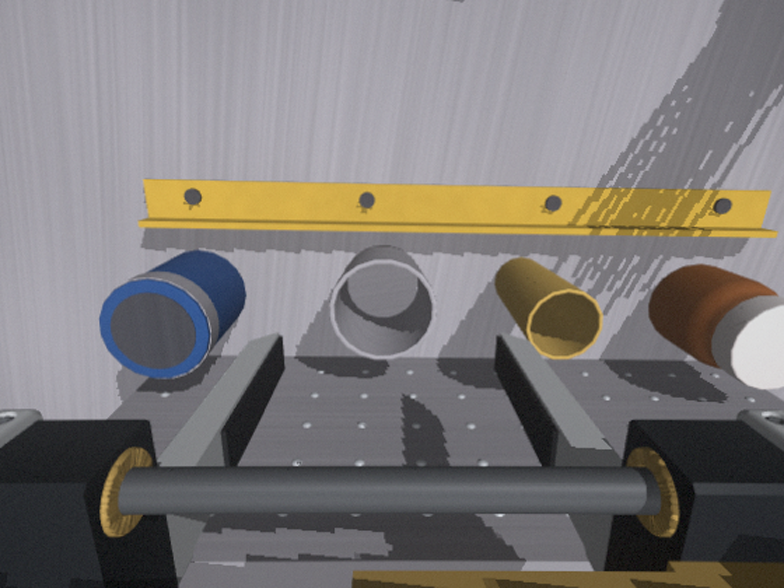

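Call:
jog_arm(
  series=[
    {"x":-0.002,"y":0,"z":0.023,"rx":0.3,"ry":-0.3,"rz":0.3},
    {"x":-0.002,"y":0,"z":0.023,"rx":0.3,"ry":-0.3,"rz":0.3},
    {"x":-0.001,"y":0.001,"z":0.02,"rx":0.3,"ry":-0.3,"rz":0.3},
    {"x":0,"y":0,"z":0,"rx":0,"ry":0,"rz":0},
  ],
)

```text
time: 5.12
tool_pos: [0.4658, -0.3077, 0.0581]
ee_rot: [3.121, -0.018, 0.146]
wrist_force: [-0.7, 1.0, -1.0]
width: 0.0939
```

Run:
```python
from plan import *
o=robot.get_obs(); print(o["time"],o["tool_pos"],np.degrees(o["ee_rot"]),o["wrist_force"])
s=cam(cams.snapshot("wrist")); show(s["img"],"d_w.png",1.4)
plan([((.4577,-.3078,.022),rot(yaw=8))],vmax=.025)
```

```text
5.1167 [ 0.46578309 -0.30769496  0.0580599 ] [178.84769212  -1.04948751   8.37456808] [-0.66042687  0.97709055 -1.04317273]
[{"x":-0.005,"y":-0.0015,"z":0.0192,"rx":0.7,"ry":-0.6,"rz":0.2},{"x":-0.0049,"y":-0.0012,"z":0.0193,"rx":0.6,"ry":-0.6,"rz":0.2}]
2 rows
```

View pics/d_w.png

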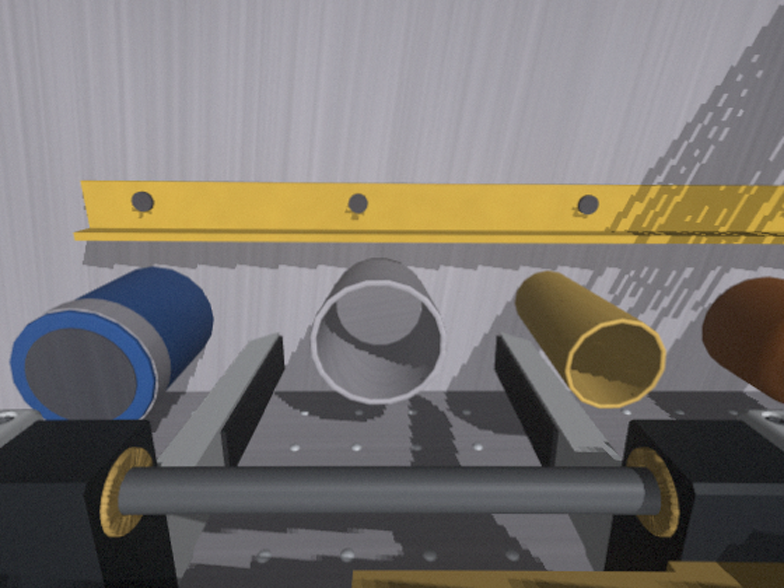

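Call:
jog_arm(
  series=[
    {"x":-0.005,"y":-0.001,"z":0.019,"rx":0.7,"ry":-0.6,"rz":0},
    {"x":-0.004,"y":-0.001,"z":0.015,"rx":0.6,"ry":-0.6,"rz":0},
    {"x":-0.002,"y":0,"z":0,"rx":0.6,"ry":-0.6,"rz":0},
  ],
)

```text
time: 5.42
tool_pos: [0.4601, -0.3107, 0.032]
ee_rot: [-3.139, 0.003, 0.149]
wrist_force: [0.2, -0.4, -1.4]
width: 0.0939
```

Run:
```python
from plan import *
o=robot.get_obs(); print(o["time"],o["tool_pos"],np.degrees(o["ee_rot"]),o["wrist_force"])
plan([((.4577,-.3078,.022),rot(yaw=8))],vmax=.025)
```

```text
5.4167 [ 0.46013577 -0.31065208  0.03198809] [-1.79875585e+02  1.56237651e-01  8.51745390e+00] [ 0.16422693 -0.37173052 -1.40244467]
[{"x":-0.002,"y":-0.0032,"z":0.01,"rx":-0.1,"ry":0.2,"rz":0.5}]
1 rows
```

Close on it after a last small correction.

Call:
jog_arm(
  series=[
    {"x":-0.002,"y":-0.003,"z":0.01,"rx":0,"ry":0,"rz":0},
    {"x":-0.001,"y":-0.001,"z":0.002,"rx":0,"ry":0,"rz":0},
  ],
)

```text
time: 5.58
tool_pos: [0.457, -0.3081, 0.0201]
ee_rot: [-3.14, 0.002, 0.148]
wrist_force: [-0.6, 0.9, -1.0]
width: 0.0939
```

Call:
jog_arm(
  claw=0.5,
  series=[
    {"x":0,"y":0,"z":0,"rx":0,"ry":0,"rz":0},
    {"x":0,"y":0,"z":0,"rx":0,"ry":0,"rz":0},
    {"x":0,"y":0,"z":0,"rx":0,"ry":0,"rz":0},
    {"x":0,"y":0,"z":0,"rx":0,"ry":0,"rz":0},
    {"x":0,"y":0,"z":0,"rx":0,"ry":0,"rz":0},
    {"x":0,"y":0,"z":0,"rx":0,"ry":0,"rz":0},
  ],
)

```text
time: 6.08
tool_pos: [0.4577, -0.3082, 0.0209]
ee_rot: [-3.141, -0.0, 0.148]
wrist_force: [0.2, 1.1, -1.4]
width: 0.0604
```

Run:
```python
from plan import *
plan([((.4577,-.3078,.16),rot(yaw=8)),((.485,-.09,.19),rot(yaw=8))])
```

```text
[{"x":0,"y":-0.0001,"z":-0.0348,"rx":0,"ry":0,"rz":0.1},{"x":0,"y":-0.0001,"z":-0.0348,"rx":0,"ry":0,"rz":0.1},{"x":0,"y":-0.0001,"z":-0.0347,"rx":0,"ry":0,"rz":0.1},{"x":0,"y":-0.0001,"z":-0.0348,"rx":0,"ry":0,"rz":0.2},{"x":0.0082,"y":-0.0303,"z":-0.0043,"rx":0,"ry":0,"rz":0},{"x":0.0082,"y":-0.0303,"z":-0.0043,"rx":0,"ry":0,"rz":0},{"x":0.0082,"y":-0.0303,"z":-0.0043,"rx":0,"ry":0,"rz":0},{"x":0.0082,"y":-0.0303,"z":-0.0042,"rx":0,"ry":0,"rz":0},{"x":0.0082,"y":-0.0302,"z":-0.0043,"rx":0,"ry":0,"rz":0},{"x":0.0082,"y":-0.0303,"z":-0.0042,"rx":0,"ry":0,"rz":0},{"x":0.0081,"y":-0.0302,"z":-0.0043,"rx":0,"ry":0,"rz":0}]
11 rows
```

Call:
jog_arm(
  claw=0.5,
  series=[
    {"x":0,"y":0,"z":-0.02,"rx":0,"ry":0,"rz":0},
    {"x":0,"y":0,"z":-0.035,"rx":0,"ry":0,"rz":0},
    {"x":0,"y":0,"z":-0.035,"rx":0,"ry":0,"rz":0},
    {"x":0,"y":0,"z":-0.035,"rx":0,"ry":0,"rz":0},
    {"x":0,"y":-0.01,"z":-0.03,"rx":0,"ry":0,"rz":0},
    {"x":0.008,"y":-0.03,"z":-0.004,"rx":0,"ry":0,"rz":0},
    {"x":0.008,"y":-0.03,"z":-0.004,"rx":0,"ry":0,"rz":0},
    {"x":0.008,"y":-0.03,"z":-0.004,"rx":0,"ry":0,"rz":0},
    {"x":0.008,"y":-0.03,"z":-0.004,"rx":0,"ry":0,"rz":0},
    {"x":0.008,"y":-0.03,"z":-0.004,"rx":0,"ry":0,"rz":0},
    {"x":0.008,"y":-0.03,"z":0,"rx":0,"ry":0,"rz":0},
    {"x":0,"y":0,"z":0,"rx":0,"ry":0,"rz":0},
  ],
)

```text
time: 7.08
tool_pos: [0.4753, -0.1066, 0.2031]
ee_rot: [-3.136, 0.004, 0.141]
wrist_force: [-0.6, 0.0, -1.1]
width: 0.0605
```

Run:
```python
from plan import *
o=robot.get_obs(); print(o["time"],o["tool_pos"],np.degrees(o["ee_rot"]),o["wrist_force"],o["width"])
s=cam(cams.snapshot("wrist")); show(s["img"],"e_w.png",1.4)
d=cams.look_for("bowl_in",s); print(d)
for e in d[:2]: print(fit_round([(s,e["bbox"])],frustum(.055,.079,.05),[.49,.017]))
```

```text
7.0833 [ 0.47532544 -0.10657419  0.20306173] [-179.70230397    0.25442168    8.06651574] [-0.62045248  0.00838996 -1.07999623] 0.060505241143144345
[{'bbox': [225.4, 0.4, 162.8, 160.3], 'p': 0.96}]
(array([ 0.48747816, -0.00234089]), array([ 0.58717109, -2.31719283, -0.57973853, 10.29825753]))
```

View pics/e_w.png

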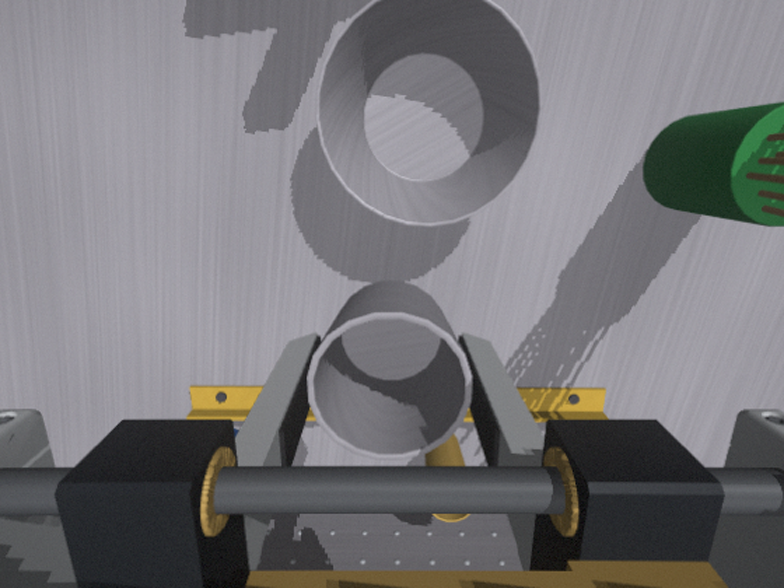

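Run:
```python
from plan import *
s=cam(cams.snapshot("wrist"))
a=onz(s,[424/1.4,118/1.4],.003); print(a)
for r in [.04,.047,.05]:
  q=proj(s,frustum(0,r,r,.003)+np.array([a[0][0],a[0][1],0]))*1.4; print(r,q.min(0),q.max(0))
q=proj(s,frustum(.055,.079,.05)+np.array([a[0][0],a[0][1],0]))*1.4; print(q.min(0),q.max(0))
plan([((a[0][0],a[0][1],.15),rot(yaw=8))])
```

```text
[[0.4858968  0.00337215 0.003     ]]
0.04 [374.32629893  62.84691094] [473.83085554 169.52939401]
0.047 [365.64555784  52.78858859] [482.5714466  178.20517515]
0.05 [361.92614072  48.43884639] [486.31946842 181.89365528]
[315.33675199 -21.77898835] [544.35291022 225.85336291]
[{"x":0.0067,"y":-0.028,"z":0.0131,"rx":0,"ry":0.1,"rz":-0.1},{"x":0.0067,"y":-0.028,"z":0.0132,"rx":0,"ry":0.1,"rz":0},{"x":0.0067,"y":-0.028,"z":0.0132,"rx":-0.1,"ry":0.1,"rz":-0.1},{"x":0.0067,"y":-0.0281,"z":0.0131,"rx":0,"ry":0.1,"rz":0}]
4 rows
```

Call:
jog_arm(
  claw=0.5,
  series=[
    {"x":0.007,"y":-0.028,"z":0.01,"rx":0,"ry":0,"rz":0},
    {"x":0.007,"y":-0.028,"z":0.01,"rx":0,"ry":0,"rz":0},
    {"x":0.007,"y":-0.028,"z":0.01,"rx":0,"ry":0,"rz":0},
    {"x":0.006,"y":-0.022,"z":0.01,"rx":0,"ry":0,"rz":0},
    {"x":0,"y":0,"z":0.01,"rx":0,"ry":0,"rz":0},
    {"x":0,"y":0,"z":0,"rx":0,"ry":0,"rz":0},
  ],
)

```text
time: 7.73
tool_pos: [0.4882, -0.0093, 0.1487]
ee_rot: [3.138, 0.009, 0.12]
wrist_force: [-0.2, 0.4, -1.5]
width: 0.0605
```

Run:
```python
from plan import *
o=robot.get_obs(); print(o["time"],o["tool_pos"],np.degrees(o["ee_rot"]),o["wrist_force"],o["width"])
plan([((.486,.003,.08),rot(yaw=8)),((.486,.003,.027),rot(yaw=8))],vmax=.025)
```

```text
7.7333 [ 0.48821978 -0.00926713  0.14874285] [179.80281022   0.50095661   6.8638296 ] [-0.21970153  0.35606436 -1.53667193] 0.06050985367290328
[{"x":0,"y":-0.0042,"z":0.0229,"rx":0.1,"ry":0.2,"rz":-0.4},{"x":-0.0001,"y":-0.0042,"z":0.0229,"rx":0,"ry":0.2,"rz":-0.4},{"x":-0.0002,"y":-0.0042,"z":0.0229,"rx":0.1,"ry":0.1,"rz":-0.3},{"x":0,"y":0,"z":0.0177,"rx":0,"ry":0,"rz":0},{"x":0,"y":0,"z":0.0177,"rx":0,"ry":0,"rz":0},{"x":0,"y":0,"z":0.0176,"rx":0,"ry":0,"rz":0}]
6 rows
```

Call:
jog_arm(
  claw=0.5,
  series=[
    {"x":0,"y":-0.004,"z":0.023,"rx":0,"ry":0.2,"rz":-0.4},
    {"x":0,"y":-0.004,"z":0.023,"rx":0,"ry":0.2,"rz":-0.4},
    {"x":0,"y":-0.004,"z":0.023,"rx":0,"ry":0.1,"rz":-0.3},
    {"x":0,"y":0,"z":0.018,"rx":0,"ry":0,"rz":0},
    {"x":0,"y":0,"z":0.012,"rx":0,"ry":0,"rz":0},
    {"x":0,"y":0,"z":0,"rx":0,"ry":0,"rz":0},
  ],
)

```text
time: 8.23
tool_pos: [0.4884, -0.0092, 0.0477]
ee_rot: [3.132, -0.002, 0.127]
wrist_force: [0.2, -0.2, -1.2]
width: 0.0605
```

Run:
```python
from plan import *
o=robot.get_obs(); print(o["time"],o["tool_pos"],np.degrees(o["ee_rot"]),o["wrist_force"],o["width"])
plan([((.486,.003,.027),rot(yaw=8))],vmax=.025)
```

```text
8.2333 [ 0.4884421  -0.00923663  0.04765538] [ 1.79446211e+02 -1.25627707e-01  7.28056113e+00] [ 0.194668   -0.20347099 -1.22100511] 0.06052586250117354
[{"x":-0.0009,"y":-0.0126,"z":0.0205,"rx":0.6,"ry":-0.1,"rz":-0.7}]
1 rows
```

Call:
jog_arm(
  claw=0.5,
  series=[
    {"x":-0.001,"y":-0.012,"z":0,"rx":0,"ry":0,"rz":0},
    {"x":0,"y":-0.005,"z":0,"rx":0,"ry":0,"rz":0},
    {"x":0,"y":0,"z":0,"rx":0,"ry":0,"rz":0},
  ],
)

```text
time: 8.48
tool_pos: [0.4859, 0.005, 0.0488]
ee_rot: [3.131, -0.003, 0.121]
wrist_force: [0.1, -0.9, -0.1]
width: 0.0606
```

Call:
jog_arm(
  claw=0.5,
  series=[
    {"x":0,"y":0,"z":0.012,"rx":0,"ry":0,"rz":0},
    {"x":0,"y":0,"z":0.005,"rx":0,"ry":0,"rz":0},
    {"x":0,"y":0,"z":0,"rx":0,"ry":0,"rz":0},
  ],
)

```text
time: 8.73
tool_pos: [0.4886, 0.0047, 0.0338]
ee_rot: [3.129, -0.01, 0.122]
wrist_force: [-0.3, -1.0, -0.8]
width: 0.0607
```

Call:
jog_arm(
  claw=0.5,
  series=[
    {"x":-0.003,"y":0,"z":0.008,"rx":0.5,"ry":-0.4,"rz":0},
    {"x":0,"y":0,"z":0.003,"rx":0.3,"ry":-0.3,"rz":0},
    {"x":0,"y":0,"z":0.001,"rx":0.3,"ry":-0.3,"rz":0},
  ],
)

```text
time: 8.98
tool_pos: [0.4859, 0.0044, 0.0233]
ee_rot: [-3.134, 0.008, 0.123]
wrist_force: [-1.6, 2.7, 10.8]
width: 0.0608
```

Contact on the bowl floor (10.8 N, at TCP z 23 mm as expected). Release by a modest amount and rise.

Call:
jog_arm(
  claw=0.78,
  series=[
    {"x":0,"y":0,"z":-0.001,"rx":0,"ry":0,"rz":0},
    {"x":0,"y":0,"z":0,"rx":0,"ry":0,"rz":0},
    {"x":0,"y":0,"z":0,"rx":0,"ry":0,"rz":0},
    {"x":0,"y":0,"z":0,"rx":0,"ry":0,"rz":0},
    {"x":0,"y":0,"z":-0.015,"rx":0,"ry":0,"rz":0},
    {"x":0,"y":0,"z":-0.03,"rx":0,"ry":0,"rz":0},
    {"x":0,"y":0,"z":-0.035,"rx":0,"ry":0,"rz":0},
    {"x":0,"y":0.01,"z":-0.035,"rx":0,"ry":0,"rz":0},
  ],
)

```text
time: 9.65
tool_pos: [0.4814, -0.0052, 0.1318]
ee_rot: [-3.127, 0.031, 0.124]
wrist_force: [0.5, -0.2, 1.0]
width: 0.0733
```

Run:
```python
from plan import *
o=robot.get_obs(); print(o["time"],o["tool_pos"],np.degrees(o["ee_rot"]),o["wrist_force"],o["width"])
s=cam(cams.snapshot("wrist")); show(s["img"],"f_w.png",1.4)
plan([((.5538,-.2917,.15),rot(yaw=8))])
```

```text
9.65 [ 0.48143942 -0.00524739  0.13176782] [-179.17490381    1.77691987    7.07938095] [ 0.45215468 -0.19839768  1.03662208] 0.07331965573650734
[{"x":0.0036,"y":0.0322,"z":-0.0014,"rx":-0.1,"ry":0.1,"rz":-0.1},{"x":0.0035,"y":0.0322,"z":-0.0013,"rx":0,"ry":0.1,"rz":-0.1},{"x":0.0035,"y":0.0322,"z":-0.0013,"rx":-0.1,"ry":0.1,"rz":-0.1},{"x":0.0034,"y":0.0322,"z":-0.0013,"rx":0,"ry":0.1,"rz":-0.1},{"x":0.0034,"y":0.0322,"z":-0.0013,"rx":-0.1,"ry":0.1,"rz":-0.1},{"x":0.0033,"y":0.0322,"z":-0.0012,"rx":0,"ry":0.1,"rz":-0.1},{"x":0.0032,"y":0.0322,"z":-0.0012,"rx":-0.1,"ry":0.1,"rz":-0.1},{"x":0.0032,"y":0.0322,"z":-0.0011,"rx":0,"ry":0.1,"rz":-0.2},{"x":0.0031,"y":0.0322,"z":-0.0012,"rx":-0.1,"ry":0.2,"rz":-0.1}]
9 rows
```

View pics/f_w.png

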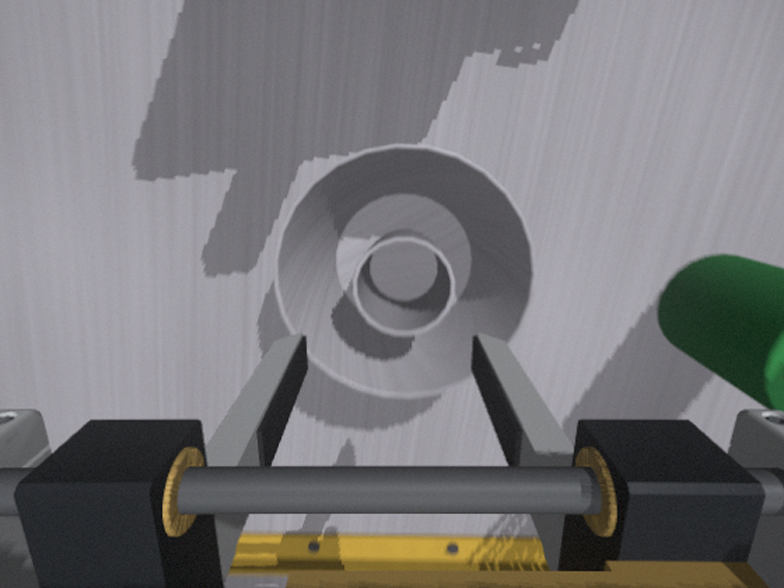

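Call:
jog_arm(
  claw=0.75,
  series=[
    {"x":0.0035,"y":0.032,"z":-0.002,"rx":0,"ry":0.1,"rz":0},
    {"x":0.0035,"y":0.032,"z":-0.002,"rx":0,"ry":0.1,"rz":0},
    {"x":0.0035,"y":0.032,"z":-0.002,"rx":-0.2,"ry":0.2,"rz":0},
    {"x":0.0035,"y":0.032,"z":-0.002,"rx":0,"ry":0.2,"rz":0},
    {"x":0.0035,"y":0.032,"z":-0.002,"rx":-0.2,"ry":0.2,"rz":0},
    {"x":0.0035,"y":0.032,"z":-0.002,"rx":0,"ry":0.2,"rz":0},
    {"x":0.003,"y":0.032,"z":-0.002,"rx":-0.2,"ry":0.2,"rz":0},
    {"x":0.003,"y":0.03,"z":0,"rx":0,"ry":0,"rz":0},
    {"x":0.003,"y":0.015,"z":0,"rx":0,"ry":0,"rz":0},
    {"x":0,"y":0,"z":0,"rx":0,"ry":0,"rz":0},
  ],
)

```text
time: 10.53
tool_pos: [0.556, -0.2843, 0.1584]
ee_rot: [3.133, -0.02, 0.126]
wrist_force: [-1.3, -0.1, 0.1]
width: 0.0705
```

Run:
```python
from plan import *
o=robot.get_obs(); print(o["time"],o["tool_pos"],np.degrees(o["ee_rot"]),o["wrist_force"],o["width"])
s=cam(cams.snapshot("wrist")); show(s["img"],"g_w.png",1.4)
d=cams.look_for("small_mid",s); print(d)
for e in d[:1]: print(fit_round([(s,e["bbox"])],frustum(.08,.02,.017),[.55,-.29]))
plan([((.5538,-.2917,.10),rot(yaw=8))])
```

```text
10.5333 [ 0.55597433 -0.28428851  0.15838545] [179.5265861   -1.11854524   7.22270667] [-1.27458559 -0.13056771  0.06074912] 0.0705430237472478
[{'bbox': [248.5, 176.2, 45.9, 61.3], 'p': 0.77}, {'bbox': [0.0, 133.0, 456.4, 235.8], 'p': 0.61}]
(array([ 0.55183362, -0.28974328]), array([-0.20946994,  0.65297987,  0.20838495, -0.54130874]))
[{"x":-0.002,"y":0.0049,"z":0.0292,"rx":0.2,"ry":-0.5,"rz":-0.3},{"x":-0.0018,"y":0.0049,"z":0.0292,"rx":0.2,"ry":-0.6,"rz":-0.4}]
2 rows
```

View pics/g_w.png

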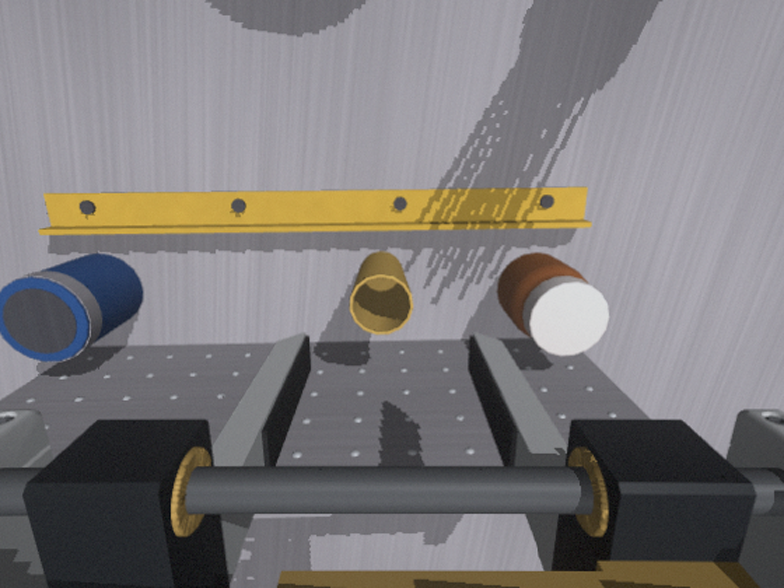

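Call:
jog_arm(
  claw=0.75,
  series=[
    {"x":-0.002,"y":0.004,"z":0.029,"rx":0.2,"ry":-0.6,"rz":-0.4},
    {"x":-0.002,"y":0.004,"z":0.025,"rx":0.2,"ry":-0.6,"rz":-0.4},
    {"x":0,"y":0,"z":0,"rx":0,"ry":-0.3,"rz":0},
  ],
)

```text
time: 10.88
tool_pos: [0.5544, -0.2868, 0.1058]
ee_rot: [3.141, 0.004, 0.146]
wrist_force: [-0.2, -0.1, -0.4]
width: 0.0702
```

Run:
```python
from plan import *
o=robot.get_obs(); print(o["time"],o["tool_pos"],np.degrees(o["ee_rot"]),o["wrist_force"],o["width"])
plan([((.5525,-.2905,.056),rot(yaw=8))],vmax=.025)
```

```text
10.8833 [ 0.55435521 -0.2867869   0.10582518] [179.9543411    0.20938059   8.36552331] [-0.15628883 -0.11786721 -0.41480081] 0.07019919022963356
[{"x":-0.0011,"y":0.0017,"z":0.0249,"rx":0,"ry":0.1,"rz":0.2},{"x":-0.0006,"y":0.0008,"z":0.0125,"rx":0,"ry":0.1,"rz":0.1},{"x":-0.0006,"y":0.0009,"z":0.0124,"rx":0,"ry":0,"rz":0.1}]
3 rows
```

Call:
jog_arm(
  claw=0.75,
  series=[
    {"x":-0.002,"y":0.003,"z":0.025,"rx":0,"ry":0.2,"rz":0.2},
    {"x":-0.001,"y":0.002,"z":0.02,"rx":0,"ry":0,"rz":0},
    {"x":0,"y":0,"z":0.004,"rx":0,"ry":0,"rz":0},
    {"x":0,"y":0,"z":0,"rx":0,"ry":0,"rz":0},
  ],
)

```text
time: 11.22
tool_pos: [0.5534, -0.2862, 0.0591]
ee_rot: [3.141, -0.002, 0.148]
wrist_force: [-0.4, -0.7, 0.2]
width: 0.0705
```

Call:
jog_arm(
  claw=0.75,
  series=[
    {"x":-0.001,"y":0.006,"z":0.004,"rx":0,"ry":0,"rz":0},
    {"x":0,"y":0.001,"z":0.001,"rx":0,"ry":0,"rz":0},
  ],
)

```text
time: 11.38
tool_pos: [0.5548, -0.2922, 0.057]
ee_rot: [3.139, -0.005, 0.151]
wrist_force: [-0.7, -0.0, 0.3]
width: 0.0703
```

Call:
jog_arm(
  claw=0.3,
  series=[
    {"x":0,"y":0,"z":0,"rx":0,"ry":0,"rz":0},
    {"x":0,"y":0,"z":0,"rx":0,"ry":0,"rz":0},
    {"x":0,"y":0,"z":0,"rx":0,"ry":0,"rz":0},
    {"x":0,"y":0,"z":0,"rx":0,"ry":0,"rz":0},
    {"x":0,"y":0,"z":0,"rx":0,"ry":0,"rz":0},
    {"x":0,"y":0,"z":0,"rx":0,"ry":0,"rz":0},
  ],
)

```text
time: 11.88
tool_pos: [0.5577, -0.2939, 0.063]
ee_rot: [3.133, -0.012, 0.151]
wrist_force: [-0.3, -0.3, -0.4]
width: 0.0388
```

Run:
```python
from plan import *
o=robot.get_obs(); print(o["time"],o["tool_pos"],np.degrees(o["ee_rot"]),o["wrist_force"],o["width"])
s=cam(cams.snapshot("wrist")); show(s["img"],"h_w.png",1.4)
plan([((.548,-.2905,.19),rot(yaw=8)),((.49,-.03,.19),rot(yaw=8))])
```

```text
11.8833 [ 0.55767548 -0.29394222  0.06299946] [179.52970439  -0.69055707   8.62612792] [-0.34327414 -0.25589692 -0.41078306] 0.03875863474957323
[{"x":-0.0019,"y":-0.001,"z":-0.0318,"rx":0.1,"ry":-0.2,"rz":0.2},{"x":-0.002,"y":-0.001,"z":-0.0318,"rx":0.1,"ry":-0.2,"rz":0.1},{"x":-0.0021,"y":-0.001,"z":-0.0318,"rx":0.1,"ry":-0.1,"rz":0.2},{"x":-0.0021,"y":-0.0011,"z":-0.0318,"rx":0.2,"ry":-0.2,"rz":0.1},{"x":-0.0026,"y":-0.0333,"z":0,"rx":0,"ry":0,"rz":0},{"x":-0.0026,"y":-0.0333,"z":0,"rx":0,"ry":0,"rz":0},{"x":-0.0026,"y":-0.0332,"z":0,"rx":0,"ry":0,"rz":0},{"x":-0.0027,"y":-0.0333,"z":0,"rx":0,"ry":0,"rz":0},{"x":-0.0026,"y":-0.0332,"z":0.0001,"rx":0,"ry":0,"rz":0},{"x":-0.0027,"y":-0.0333,"z":0,"rx":0,"ry":0,"rz":0},{"x":-0.0026,"y":-0.0332,"z":0.0001,"rx":0,"ry":0,"rz":0},{"x":-0.0027,"y":-0.0333,"z":0,"rx":0,"ry":0,"rz":0}]
12 rows
```

View pics/h_w.png

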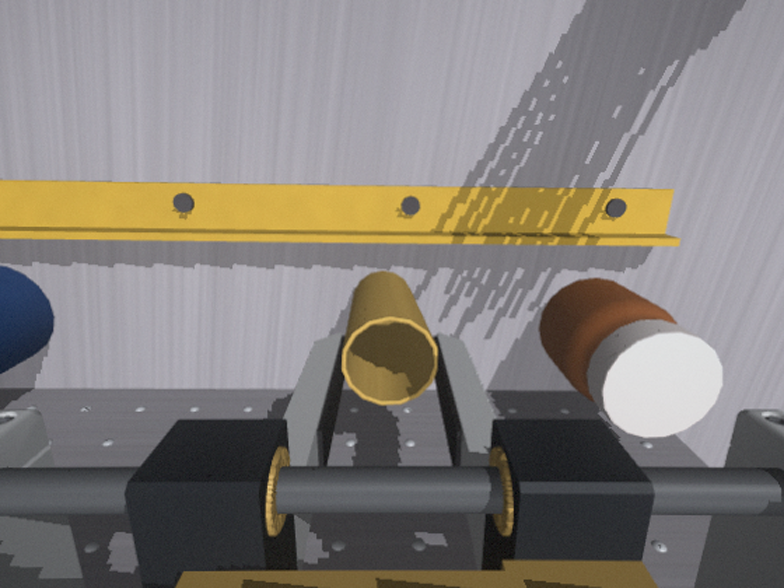

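Call:
jog_arm(
  claw=0.3,
  series=[
    {"x":-0.002,"y":-0.001,"z":-0.02,"rx":0,"ry":-0.2,"rz":0},
    {"x":-0.002,"y":-0.001,"z":-0.032,"rx":0.1,"ry":-0.2,"rz":0.2},
    {"x":-0.002,"y":-0.001,"z":-0.032,"rx":0.1,"ry":-0.2,"rz":0.2},
    {"x":-0.002,"y":-0.01,"z":-0.032,"rx":0.1,"ry":-0.2,"rz":0.2},
    {"x":-0.002,"y":-0.03,"z":-0.01,"rx":0.1,"ry":0,"rz":0},
    {"x":-0.003,"y":-0.033,"z":0,"rx":0,"ry":0,"rz":0},
    {"x":-0.003,"y":-0.033,"z":0,"rx":0,"ry":0,"rz":0},
    {"x":-0.003,"y":-0.033,"z":0,"rx":0,"ry":0,"rz":0},
    {"x":-0.003,"y":-0.033,"z":0,"rx":0,"ry":0,"rz":0},
    {"x":-0.003,"y":-0.033,"z":0,"rx":0,"ry":0,"rz":0},
    {"x":-0.003,"y":-0.02,"z":0,"rx":0,"ry":0,"rz":0},
    {"x":0,"y":0,"z":0,"rx":0,"ry":0,"rz":0},
  ],
)

```text
time: 12.93
tool_pos: [0.4934, -0.0635, 0.1916]
ee_rot: [-3.136, 0.006, 0.133]
wrist_force: [-0.3, -0.2, -0.1]
width: 0.0389
```

Run:
```python
from plan import *
o=robot.get_obs(); print(o["time"],o["tool_pos"],np.degrees(o["ee_rot"]),o["wrist_force"],o["width"])
s=cam(cams.snapshot("wrist")); show(s["img"],"i_w.png",1.4)
print(cams.look_for("big_mid",s)[:2],cams.look_for("bowl_in",s)[:1],cams.look_for("small_mid",s)[:1])
```

```text
12.9333 [ 0.49340207 -0.0634646   0.19164479] [-179.65569387    0.35167721    7.61130972] [-0.29894402 -0.20754815 -0.11663916] 0.03889222350770261
[{'bbox': [247.5, 93.3, 66.4, 66.6], 'p': 0.95}] [{'bbox': [198.9, 36.2, 164.1, 162.9], 'p': 0.7}] [{'bbox': [244.1, 190.4, 69.3, 98.8], 'p': 0.75}]
```

View pics/i_w.png

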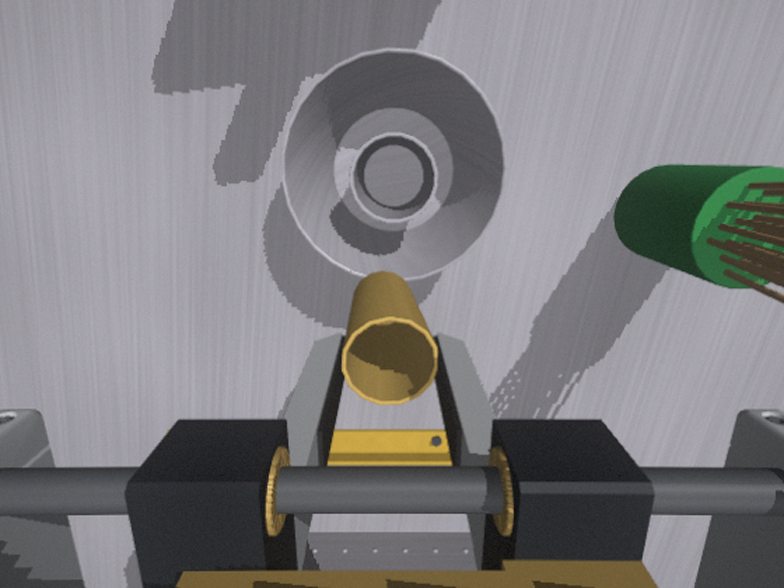

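Run:
```python
from plan import *
s=cam(cams.snapshot("wrist")); o=robot.get_obs()
print(o["tool_pos"])
print("big rim",onz(s,[395/1.4,177/1.4],.058),"floor",onz(s,[393/1.4,176/1.4],.006))
print(fit_round([(s,[247.5,93.3,66.4,66.6])],frustum(.055,.031,.027,.003),[.49,0.]))
q=R.from_euler("xyz",o["ee_rot"])
# small held: rim z unknown; test rim height = tcp+h
for h in (.017,.020,.024):
    zt=o["tool_pos"][2]+h; c=onz(s,[390/1.4,360.5/1.4],zt)[0]
    p=proj(s,frustum(.08,.02,.017,zt-.08)+np.array([c[0],c[1],0]))*1.4
    print(h,c-o["tool_pos"],p.min(0),p.max(0),"rim",p[:40].min(0),p[:40].max(0))
```

```text
[ 0.49470794 -0.06806684  0.19111052]
big rim [[4.88433195e-01 3.24505857e-04 5.80000000e-02]] floor [[ 0.48739688 -0.00122374  0.006     ]]
(array([ 0.4871459 , -0.00089828]), array([ 1.11202078,  0.16447927, -1.10546316, -0.24555335]))
0.017 [-0.00072734  0.00278659  0.017     ] [340.65545857 270.82536261] [439.50080108 404.25469826] rim [340.65545857 313.9475502 ] [439.50080108 404.25469826]
0.02 [-0.00090304  0.00423344  0.02      ] [339.72786561 269.63003497] [440.43433483 405.05327185] rim [339.72786561 313.04251262] [440.43433483 405.05327185]
0.024 [-0.0011373   0.00616257  0.024     ] [338.43542069 267.98576644] [441.73524277 406.16451861] rim [338.43542069 311.77958928] [441.73524277 406.16451861]
```

Run:
```python
from plan import *
plan([((.488,-.002,.165),rot(yaw=8))],vmax=.03)
```

```text
[{"x":0.0006,"y":-0.0221,"z":0.0088,"rx":-0.1,"ry":0.1,"rz":-0.2},{"x":0.0007,"y":-0.0221,"z":0.0087,"rx":-0.1,"ry":0.1,"rz":-0.3},{"x":0.0008,"y":-0.0221,"z":0.0087,"rx":0,"ry":0.2,"rz":-0.2}]
3 rows
```

Call:
jog_arm(
  claw=0.3,
  series=[
    {"x":0.001,"y":-0.022,"z":0.008,"rx":0,"ry":0.1,"rz":-0.2},
    {"x":0.001,"y":-0.022,"z":0.008,"rx":0,"ry":0.1,"rz":-0.2},
    {"x":0.001,"y":-0.022,"z":0.008,"rx":0,"ry":0.2,"rz":-0.2},
    {"x":0,"y":-0.01,"z":0,"rx":0,"ry":0,"rz":0},
    {"x":0,"y":0,"z":0,"rx":0,"ry":0,"rz":0},
  ],
)

```text
time: 13.6
tool_pos: [0.4902, 0.0024, 0.1655]
ee_rot: [-3.14, 0.001, 0.125]
wrist_force: [-0.2, 0.2, 0.9]
width: 0.0388
```

Run:
```python
from plan import *
o=robot.get_obs(); print(o["time"],o["tool_pos"],np.degrees(o["ee_rot"]),o["wrist_force"],o["width"])
plan([((.488,-.002,.14),rot(yaw=8))],vmax=.03)
s=cam(cams.snapshot("wrist")); show(s["img"],"j_w.png",1.4)
```

```text
13.6 [0.49021616 0.00238112 0.16553695] [-1.79919718e+02  3.88233763e-02  7.13703144e+00] [-0.22684828  0.16384539  0.94862567] 0.03882548380436643
[{"x":-0.0027,"y":0.0041,"z":0.0255,"rx":-0.1,"ry":0,"rz":-0.9}]
1 rows
```

View pics/j_w.png

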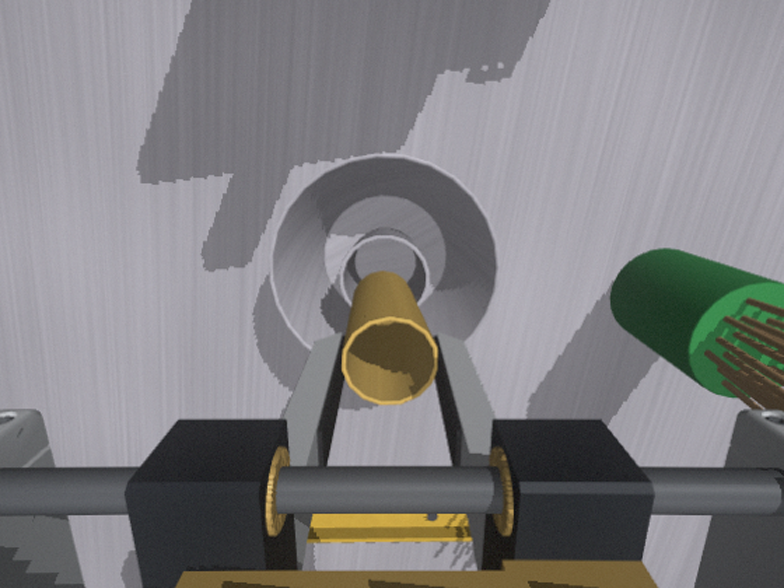

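Call:
jog_arm(
  claw=0.3,
  series=[
    {"x":-0.003,"y":0.004,"z":0.025,"rx":0,"ry":0,"rz":-0.8},
    {"x":-0.001,"y":0.002,"z":0.018,"rx":0,"ry":0,"rz":0},
    {"x":0,"y":0,"z":0,"rx":0,"ry":0,"rz":0},
  ],
)

```text
time: 13.9
tool_pos: [0.4902, -0.0092, 0.1243]
ee_rot: [3.138, -0.005, 0.136]
wrist_force: [-0.6, 0.1, -0.4]
width: 0.0385
```

Run:
```python
from plan import *
o=robot.get_obs(); print(o["time"],o["tool_pos"],np.degrees(o["ee_rot"]),o["wrist_force"],o["width"])
plan([((.488,-.002,.09),rot(yaw=8))],vmax=.03)
s=cam(cams.snapshot("wrist")); show(s["img"],"k_w.png",1.4)
o=robot.get_obs(); print(o["tool_pos"])
```

```text
13.9 [ 0.49015347 -0.00922107  0.12427401] [179.7929162   -0.27141235   7.78852996] [-0.61827658  0.1046858  -0.36394409] 0.03847560834812622
[{"x":-0.0007,"y":-0.0038,"z":0.0171,"rx":0.1,"ry":-0.1,"rz":-0.1},{"x":-0.0006,"y":-0.0037,"z":0.0171,"rx":0.1,"ry":-0.2,"rz":-0.1}]
2 rows
[ 0.49080984 -0.00923876  0.12573991]
```

View pics/k_w.png

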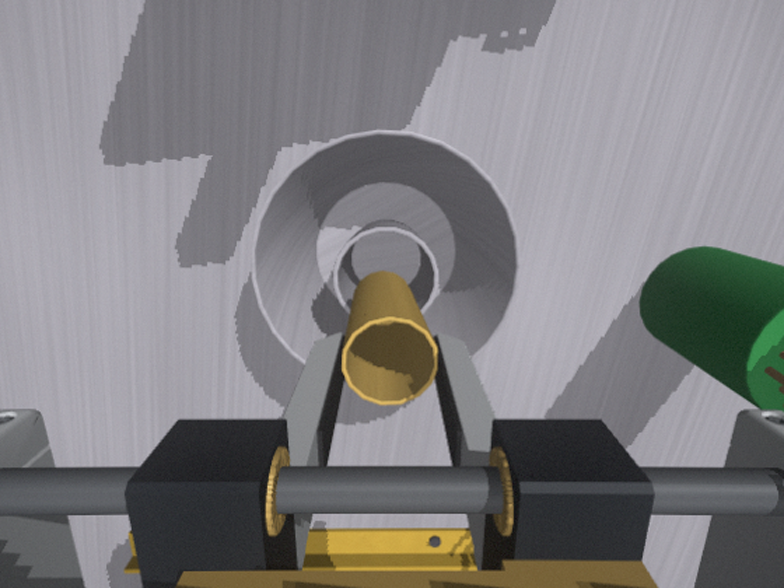

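Call:
jog_arm(
  claw=0.3,
  series=[
    {"x":-0.001,"y":-0.006,"z":0.01,"rx":0,"ry":0,"rz":0},
    {"x":-0.001,"y":-0.004,"z":0.012,"rx":0,"ry":-0.2,"rz":0},
    {"x":0,"y":0,"z":0,"rx":0,"ry":0,"rz":0},
  ],
)

```text
time: 14.2
tool_pos: [0.49, -0.0013, 0.1055]
ee_rot: [3.136, -0.008, 0.132]
wrist_force: [-1.0, 1.0, -0.7]
width: 0.0385
```

Run:
```python
from plan import *
o=robot.get_obs(); print(o["time"],o["tool_pos"],np.degrees(o["ee_rot"]),o["wrist_force"],o["width"])
plan([((.488,-.002,.075),rot(yaw=8))],vmax=.03)
```

```text
14.2 [ 0.49003318 -0.00130698  0.10550812] [179.66487455  -0.46346622   7.55678313] [-0.95658897  1.00989192 -0.72351177] 0.038477362643406746
[{"x":-0.0012,"y":0.0001,"z":0.0152,"rx":0.2,"ry":-0.2,"rz":-0.2},{"x":-0.0011,"y":0.0002,"z":0.0153,"rx":0.1,"ry":-0.3,"rz":-0.2}]
2 rows
```

Call:
jog_arm(
  claw=0.3,
  series=[
    {"x":-0.002,"y":0,"z":0.015,"rx":0.2,"ry":-0.3,"rz":0},
    {"x":-0.001,"y":0,"z":0.012,"rx":0.1,"ry":-0.3,"rz":0},
    {"x":0,"y":0,"z":0.004,"rx":0,"ry":0,"rz":0},
  ],
)

```text
time: 14.45
tool_pos: [0.4892, -0.0015, 0.0757]
ee_rot: [3.14, -0.002, 0.133]
wrist_force: [-0.5, -0.2, -1.7]
width: 0.0387
```

Call:
jog_arm(
  claw=0.3,
  series=[
    {"x":0,"y":0,"z":0.005,"rx":0,"ry":0,"rz":0},
    {"x":0,"y":0,"z":0.002,"rx":0,"ry":0,"rz":0},
  ],
)

```text
time: 14.62
tool_pos: [0.4892, -0.0014, 0.0685]
ee_rot: [3.14, -0.002, 0.133]
wrist_force: [-4.0, 0.2, 9.3]
width: 0.0385
```

Contact at 68 mm, as predicted. Release.

Call:
jog_arm(
  claw=0.58,
  series=[
    {"x":0,"y":0,"z":0,"rx":0,"ry":0,"rz":0},
    {"x":0,"y":0,"z":0,"rx":0,"ry":0,"rz":0},
    {"x":0,"y":0,"z":0,"rx":0,"ry":0,"rz":0},
    {"x":0,"y":0,"z":-0.01,"rx":0,"ry":0,"rz":0},
    {"x":0,"y":0,"z":-0.025,"rx":0,"ry":0,"rz":0},
    {"x":0,"y":0,"z":-0.035,"rx":0,"ry":0,"rz":0},
    {"x":0,"y":0,"z":-0.035,"rx":0,"ry":0,"rz":0},
    {"x":0,"y":0,"z":-0.035,"rx":0,"ry":0,"rz":0},
  ],
)

```text
time: 15.28
tool_pos: [0.4845, -0.0005, 0.208]
ee_rot: [-3.14, 0.014, 0.134]
wrist_force: [-0.3, 0.7, -0.2]
width: 0.0546
```

Run:
```python
from plan import *
import pickle
o=robot.get_obs(); print(o["time"],o["tool_pos"],np.degrees(o["ee_rot"]),o["wrist_force"],o["width"],o["joint_positions"])
s=cam(cams.snapshot("wrist")); show(s["img"],"l_w.png",1.4)
s2=cam(cams.snapshot("scene")); show(s2["img"],"l_s.png",5,(355,165,110,118)); pickle.dump([s,s2],open("s2.pkl","wb"))
# board handle approach: yaw 14.4-90
plan([((.44,.12,.32),None),((.481,.312,.32),rot(yaw=-75.6))])
```

```text
15.2833 [ 0.48446644 -0.00048626  0.20800022] [-179.89853626    0.77745364    7.65483804] [-0.29878884  0.71142142 -0.16656785] 0.054644152469797966 [-1.16899771e-01 -4.92254009e-02  1.50456759e+00 -1.66175857e-03
  1.69983489e+00 -2.50692527e-01]
[{"x":-0.0064,"y":-0.0252,"z":-0.0211,"rx":0,"ry":0,"rz":0},{"x":-0.0064,"y":-0.0252,"z":-0.0211,"rx":0,"ry":0,"rz":0},{"x":-0.0064,"y":-0.0252,"z":-0.0211,"rx":0,"ry":0,"rz":0},{"x":-0.0064,"y":-0.0253,"z":-0.0211,"rx":0,"ry":0,"rz":0},{"x":-0.0064,"y":-0.0252,"z":-0.0211,"rx":0,"ry":0,"rz":0},{"x":0.0047,"y":-0.0132,"z":0,"rx":0,"ry":0,"rz":5.9},{"x":0.0034,"y":-0.0136,"z":0,"rx":0,"ry":0,"rz":6.0},{"x":0.0019,"y":-0.0139,"z":0,"rx":0,"ry":0,"rz":5.9},{"x":0.0005,"y":-0.014,"z":0,"rx":0,"ry":0,"rz":6.0},{"x":-0.001,"y":-0.014,"z":0,"rx":0,"ry":0,"rz":5.9},{"x":-0.0024,"y":-0.0138,"z":0,"rx":0,"ry":0,"rz":6.0},{"x":-0.0039,"y":-0.0135,"z":0,"rx":0,"ry":0,"rz":5.9}]
[{"x":-0.0052,"y":-0.013,"z":0,"rx":0,"ry":0,"rz":6.0},{"x":-0.0066,"y":-0.0124,"z":0,"rx":0,"ry":0,"rz":5.9},{"x":-0.0078,"y":-0.0117,"z":0,"rx":0,"ry":0,"rz":6.0},{"x":-0.009,"y":-0.0108,"z":-0.0001,"rx":0,"ry":0,"rz":5.9},{"x":-0.01,"y":-0.0098,"z":0,"rx":0,"ry":0,"rz":6.0},{"x":-0.011,"y":-0.0087,"z":-0.0001,"rx":0,"ry":-0.1,"rz":5.9},{"x":-0.0118,"y":-0.0074,"z":0,"rx":-0.1,"ry":0,"rz":6.0}]
19 rows
```

View pics/l_w.png

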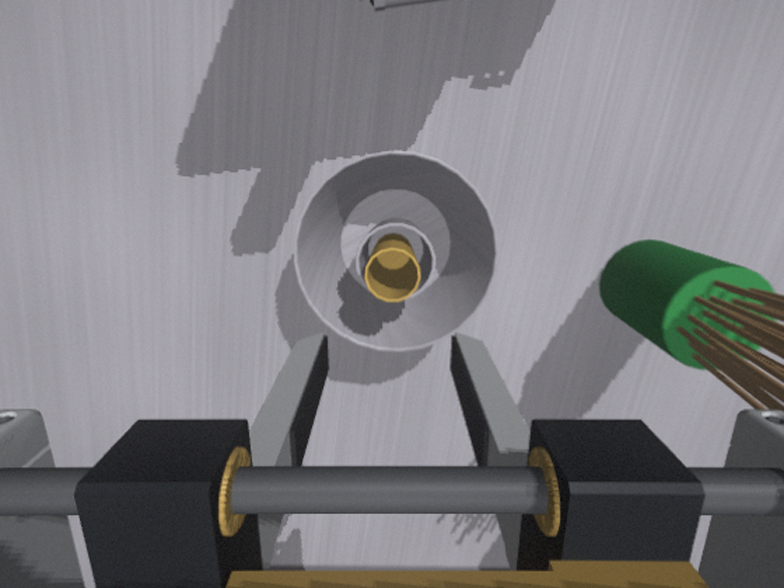

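Call:
jog_arm(
  claw=0.6,
  series=[
    {"x":-0.006,"y":-0.025,"z":-0.024,"rx":0,"ry":0,"rz":0},
    {"x":-0.006,"y":-0.025,"z":-0.024,"rx":0,"ry":0,"rz":0},
    {"x":-0.006,"y":-0.025,"z":-0.024,"rx":0,"ry":0,"rz":0},
    {"x":-0.006,"y":-0.025,"z":-0.024,"rx":0,"ry":0,"rz":0},
    {"x":-0.006,"y":-0.025,"z":-0.024,"rx":0,"ry":0,"rz":3},
    {"x":0.005,"y":-0.013,"z":0,"rx":0,"ry":0,"rz":6},
    {"x":0.0035,"y":-0.0135,"z":0,"rx":0,"ry":0,"rz":6},
    {"x":0.002,"y":-0.014,"z":0,"rx":0,"ry":0,"rz":6},
    {"x":0.0005,"y":-0.014,"z":0,"rx":0,"ry":0,"rz":6},
    {"x":-0.001,"y":-0.014,"z":0,"rx":0,"ry":0,"rz":6},
    {"x":-0.0025,"y":-0.014,"z":0,"rx":0,"ry":0,"rz":6},
    {"x":-0.004,"y":-0.0135,"z":0,"rx":0,"ry":0,"rz":6},
  ],
)

```text
time: 16.38
tool_pos: [0.4675, 0.2212, 0.348]
ee_rot: [-3.13, -0.011, -0.694]
wrist_force: [-0.1, -0.1, -0.1]
width: 0.0565
```

Run:
```python
from plan import *
o=robot.get_obs(); print(o["time"],o["tool_pos"],np.degrees(o["ee_rot"]),o["joint_positions"])
s=cam(cams.snapshot("wrist")); show(s["img"],"m_w.png",1.4)
plan([((.481,.30,.325),rot(yaw=-75.6))])
```

```text
16.3833 [0.46751613 0.22115487 0.34801824] [-179.33312998   -0.62222489  -39.74216947] [ 0.33443352  0.01832769  1.16206029 -0.00353261  1.94562712  1.02668308]
[{"x":-0.0066,"y":-0.0112,"z":0.0038,"rx":-0.1,"ry":0,"rz":6.0},{"x":-0.0077,"y":-0.0104,"z":0.0038,"rx":-0.2,"ry":-0.1,"rz":6.0},{"x":-0.0087,"y":-0.0096,"z":0.0038,"rx":-0.1,"ry":0,"rz":5.9},{"x":-0.0097,"y":-0.0086,"z":0.0037,"rx":-0.2,"ry":-0.1,"rz":6.0},{"x":-0.0105,"y":-0.0076,"z":0.0037,"rx":-0.1,"ry":0,"rz":5.9},{"x":-0.0056,"y":-0.0033,"z":0.0019,"rx":-0.1,"ry":0,"rz":3.0},{"x":-0.0058,"y":-0.003,"z":0.0018,"rx":-0.1,"ry":-0.1,"rz":3.0}]
7 rows
```

View pics/m_w.png

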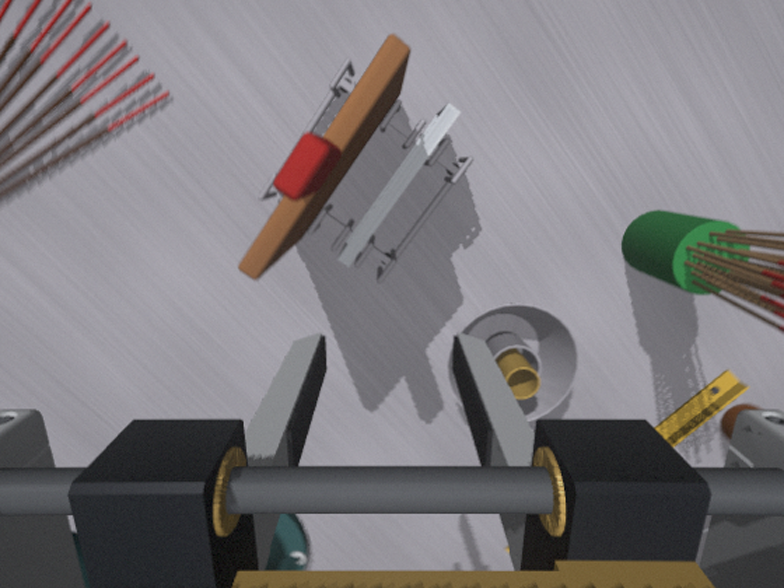

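Call:
jog_arm(
  claw=0.6,
  series=[
    {"x":-0.0065,"y":-0.011,"z":0.003,"rx":0,"ry":0,"rz":6},
    {"x":-0.0075,"y":-0.0105,"z":0.003,"rx":0,"ry":0,"rz":6},
    {"x":-0.0085,"y":-0.0095,"z":0.003,"rx":-0.2,"ry":0,"rz":6},
    {"x":-0.0095,"y":-0.0085,"z":0.003,"rx":-0.2,"ry":0,"rz":6},
    {"x":-0.0105,"y":-0.0075,"z":0,"rx":-0.2,"ry":0,"rz":6},
    {"x":-0.0055,"y":-0.0035,"z":0,"rx":-0.2,"ry":0,"rz":3},
    {"x":0,"y":0,"z":0,"rx":0,"ry":0,"rz":1},
    {"x":0,"y":0,"z":0,"rx":0,"ry":0,"rz":0},
  ],
)

```text
time: 17.1
tool_pos: [0.48, 0.2935, 0.3342]
ee_rot: [3.14, -0.006, -1.299]
wrist_force: [-0.5, 0.1, -0.0]
width: 0.0566
```

Run:
```python
from plan import *
import pickle
o=robot.get_obs(); print(o["time"],o["tool_pos"],np.degrees(o["ee_rot"]),o["joint_positions"])
s=cam(cams.snapshot("wrist")); show(s["img"],"n_w.png",1.4); pickle.dump(s,open("s3.pkl","wb"))
b=proj(s,np.array([R.from_euler("z",.2522).apply(p)+[.4812,.3115,.0115] for p in [(-.1,-.009,.19),(-.1,.009,.19),(.1,-.009,.19),(.1,.009,.19),(-.019,-.009,.26),(-.019,.009,.26),(.019,-.009,.26),(.019,.009,.26)]]))*1.4
print(b.round(0).tolist())
```

```text
17.1 [0.47997676 0.2934849  0.33416167] [179.90756241  -0.3328941  -74.40294295] [ 0.45142534  0.13062628  1.06984057 -0.00583026  1.94374321  1.74788913]
[[374.0, 388.0], [351.0, 387.0], [377.0, 118.0], [349.0, 118.0], [372.0, 325.0], [341.0, 325.0], [372.0, 262.0], [340.0, 262.0]]
```

View pics/n_w.png

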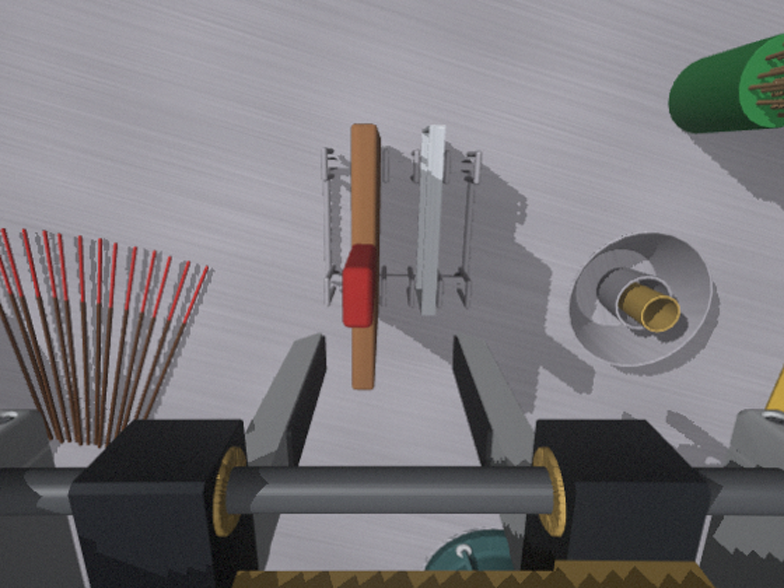

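Run:
```python
from plan import *
import pickle
s=pickle.load(open("s3.pkl","rb")); h=.009
P=[((.1,h,.19),(352,124.5)),((.1,-h,.19),(378,124.5)),((-.1,h,.19),(352.5,388)),((-.1,-h,.19),(374,388)),((-.019,h,.26),(343.5,326)),((-.019,-h,.26),(372,326)),((.019,-h,.26),(375,267))]
def g(p):
    Rm=R.from_euler("ZX",[p[2],p[3]]).as_matrix()
    return np.concatenate([proj(s,Rm@np.array(q)+[p[0],p[1],.012])[0]*1.4-px for q,px in P])
o=least_squares(g,[.48,.31,.25,0],loss="soft_l1"); print(o.x,np.degrees(o.x[2:]),g(o.x).round(1))
hd=R.from_euler("ZX",o.x[2:4]).apply([0,0,.225])+[o.x[0],o.x[1],.012]; print(hd)
plan([((hd[0],hd[1],.29),rot(yaw=np.degrees(o.x[2])-90))])
```

```text
[0.47994031 0.31042173 0.24830381 0.00209321] [14.22676029  0.11993215] [-0.5 -4.3  0.8 -3.6 -0.7  1.5  0.5  1.9 -0.5  1.5  1.6  2.1 -0.5 -1.7]
[0.48005605 0.3099652  0.23699951]
[{"x":-0.0081,"y":-0.0023,"z":0.022,"rx":0,"ry":-0.2,"rz":0.7},{"x":-0.0081,"y":-0.0022,"z":0.0221,"rx":0.1,"ry":-0.1,"rz":0.7}]
2 rows
```

Call:
jog_arm(
  claw=0.6,
  series=[
    {"x":-0.009,"y":-0.002,"z":0.02,"rx":0,"ry":-0.2,"rz":0.8},
    {"x":-0.009,"y":-0.002,"z":0.02,"rx":0,"ry":-0.2,"rz":0.8},
    {"x":0,"y":0,"z":0,"rx":0,"ry":0,"rz":0},
  ],
)

```text
time: 17.4
tool_pos: [0.4799, 0.3099, 0.2956]
ee_rot: [-3.138, 0.002, -1.324]
wrist_force: [0.1, 0.3, -1.1]
width: 0.0561
```

Run:
```python
from plan import *
o=robot.get_obs(); print(o["time"],o["tool_pos"],np.degrees(o["ee_rot"]))
plan([((.480,.310,.218),rot(yaw=-75.8))],vmax=.025)
```

```text
17.4 [0.47985932 0.30989744 0.29560053] [-1.79786345e+02  1.00290154e-01 -7.58856054e+01]
[{"x":0,"y":0,"z":0.0194,"rx":-0.1,"ry":0,"rz":0},{"x":0,"y":0,"z":0.0194,"rx":0,"ry":0,"rz":0},{"x":0,"y":0,"z":0.0194,"rx":-0.1,"ry":0.1,"rz":0},{"x":0,"y":0,"z":0.0194,"rx":0,"ry":0,"rz":-0.1}]
4 rows
```

Call:
jog_arm(
  claw=0.6,
  series=[
    {"x":0,"y":0,"z":0.02,"rx":0,"ry":0,"rz":0},
    {"x":0,"y":0,"z":0.02,"rx":0,"ry":0,"rz":0},
    {"x":0,"y":0,"z":0.02,"rx":0,"ry":0,"rz":0},
    {"x":0,"y":0,"z":0.01,"rx":0,"ry":0,"rz":0},
    {"x":0,"y":0,"z":0,"rx":0,"ry":0,"rz":0},
  ],
)

```text
time: 17.82
tool_pos: [0.4812, 0.3063, 0.2289]
ee_rot: [-3.131, 0.001, -1.319]
wrist_force: [0.1, -0.5, -1.1]
width: 0.0562
```

Run:
```python
from plan import *
o=robot.get_obs(); print(o["time"],o["tool_pos"],np.degrees(o["ee_rot"]),o["wrist_force"])
plan([((.480,.310,.218),rot(yaw=-75.8))],vmax=.025)
s=cam(cams.snapshot("wrist")); show(s["img"],"o_w.png",1.4)
```

```text
17.8167 [0.48120482 0.30634892 0.22887918] [-1.79392053e+02  4.19822240e-02 -7.55516025e+01] [ 0.12407388 -0.4604686  -1.10436902]
[{"x":-0.0038,"y":0.0004,"z":0.0109,"rx":-0.6,"ry":0,"rz":0.2}]
1 rows
```

View pics/o_w.png

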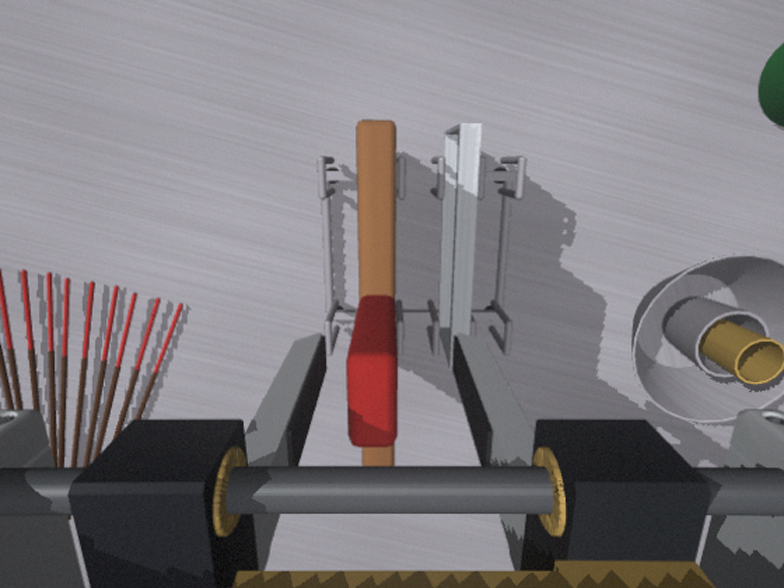

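Call:
jog_arm(
  claw=0.6,
  series=[
    {"x":-0.005,"y":0,"z":0.009,"rx":-0.6,"ry":0,"rz":0},
    {"x":-0.001,"y":0,"z":0.002,"rx":-0.3,"ry":0,"rz":0},
  ],
)

```text
time: 18.03
tool_pos: [0.4813, 0.3125, 0.222]
ee_rot: [-3.141, 0.002, -1.319]
wrist_force: [0.1, 0.8, -0.4]
width: 0.0563
```

Call:
jog_arm(
  claw=0.05,
  series=[
    {"x":0,"y":0,"z":0,"rx":0,"ry":0,"rz":0},
    {"x":0,"y":0,"z":0,"rx":0,"ry":0,"rz":0},
    {"x":0,"y":0,"z":0,"rx":0,"ry":0,"rz":0},
    {"x":0,"y":0,"z":0,"rx":0,"ry":0,"rz":0},
    {"x":0,"y":0,"z":0,"rx":0,"ry":0,"rz":0},
    {"x":0,"y":0,"z":0,"rx":0,"ry":0,"rz":0},
  ],
)

```text
time: 18.53
tool_pos: [0.4829, 0.3138, 0.2255]
ee_rot: [-3.136, 0.003, -1.318]
wrist_force: [0.4, 0.0, 0.4]
width: 0.02
```

Run:
```python
from plan import *
o=robot.get_obs(); print(o["time"],o["tool_pos"],np.degrees(o["ee_rot"]),o["wrist_force"],o["wrist_torque"],o["width"])
s=cam(cams.snapshot("wrist")); show(s["img"],"p_w.png",1.4)
```

```text
18.5333 [0.48293445 0.31381434 0.22554245] [-179.6585915     0.18748273  -75.49478798] [0.36588411 0.03169976 0.39515155] [-0.01456691  0.09306752 -0.02281771] 0.01999798123436343
```

View pics/p_w.png

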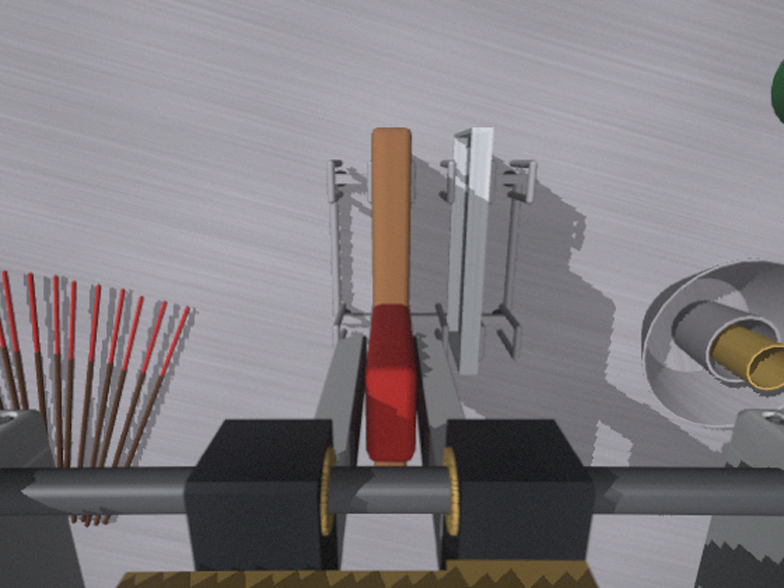

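Call:
jog_arm(
  claw=0.05,
  series=[
    {"x":0,"y":0,"z":0.004,"rx":0,"ry":0,"rz":0},
    {"x":0,"y":0,"z":0.001,"rx":0,"ry":0,"rz":0},
    {"x":0,"y":0,"z":0,"rx":0,"ry":0,"rz":0},
  ],
)

```text
time: 18.83
tool_pos: [0.483, 0.313, 0.2257]
ee_rot: [-3.131, 0.002, -1.318]
wrist_force: [0.9, -0.6, -2.5]
width: 0.0183
```

Call:
jog_arm(
  claw=0.05,
  series=[
    {"x":0,"y":0,"z":-0.01,"rx":0,"ry":0,"rz":0},
    {"x":0,"y":0,"z":-0.015,"rx":0,"ry":0,"rz":0},
    {"x":0,"y":0,"z":0,"rx":0,"ry":0,"rz":0},
  ],
)

```text
time: 19.08
tool_pos: [0.4811, 0.3122, 0.2468]
ee_rot: [-3.141, 0.001, -1.318]
wrist_force: [1.0, 0.2, -4.0]
width: 0.018
```

Call:
jog_arm(
  claw=0.05,
  series=[
    {"x":0,"y":0,"z":-0.02,"rx":0,"ry":0,"rz":0},
    {"x":0,"y":0,"z":-0.025,"rx":0,"ry":0,"rz":0},
    {"x":0,"y":0,"z":-0.03,"rx":0,"ry":0,"rz":0},
    {"x":0,"y":0,"z":-0.03,"rx":0,"ry":0,"rz":0},
    {"x":0,"y":0,"z":-0.025,"rx":0,"ry":0,"rz":0},
    {"x":0,"y":0,"z":0,"rx":0,"ry":0,"rz":0},
  ],
)

```text
time: 19.58
tool_pos: [0.4799, 0.3117, 0.3681]
ee_rot: [3.119, -0.004, -1.318]
wrist_force: [0.4, -0.7, -3.2]
width: 0.0178
```

Run:
```python
from plan import *
o=robot.get_obs(); print(o["time"],o["tool_pos"],np.degrees(o["ee_rot"]),o["wrist_force"],o["wrist_torque"],o["width"])
for n in ["scene","side"]:
    s=cam(cams.snapshot(n)); show(s["img"],f"q_{n}.png",1.4)
yb=187.95; 
plan([((.50,-.15,.38),rot(yaw=8-90))])
```

```text
19.5833 [0.47993111 0.31172737 0.36808399] [178.70232656  -0.23686279 -75.49936362] [ 0.40549904 -0.67073726 -3.19513238] [ 0.12468141 -0.07285891 -0.01136317] 0.017783778244549103
[{"x":0.0348,"y":0.0074,"z":-0.0009,"rx":0.1,"ry":0,"rz":0.5},{"x":0.0348,"y":0.0071,"z":-0.0009,"rx":0.1,"ry":0,"rz":0.5},{"x":0.0349,"y":0.0067,"z":-0.0009,"rx":0.1,"ry":0,"rz":0.5},{"x":0.0349,"y":0.0064,"z":-0.0009,"rx":0.1,"ry":0,"rz":0.5},{"x":0.035,"y":0.0061,"z":-0.001,"rx":0.1,"ry":-0.1,"rz":0.5},{"x":0.0351,"y":0.0058,"z":-0.001,"rx":0.2,"ry":0,"rz":0.5},{"x":0.0351,"y":0.0055,"z":-0.001,"rx":0.1,"ry":-0.1,"rz":0.5},{"x":0.0351,"y":0.0052,"z":-0.0011,"rx":0.2,"ry":0,"rz":0.5},{"x":0.0352,"y":0.0049,"z":-0.0011,"rx":0.1,"ry":-0.1,"rz":0.5},{"x":0.0352,"y":0.0046,"z":-0.0012,"rx":0.2,"ry":0,"rz":0.5},{"x":0.0353,"y":0.0043,"z":-0.0012,"rx":0.1,"ry":-0.1,"rz":0.5},{"x":0.0353,"y":0.004,"z":-0.0013,"rx":0.2,"ry":0,"rz":0.5}]
[{"x":0.0354,"y":0.0037,"z":-0.0014,"rx":0.1,"ry":-0.1,"rz":0.5}]
13 rows
```

View pics/q_scene.png

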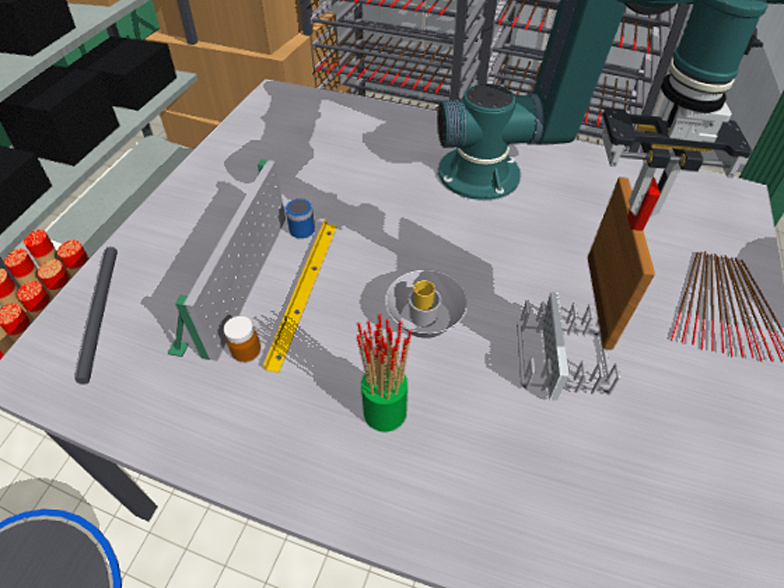

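View pics/q_side.png

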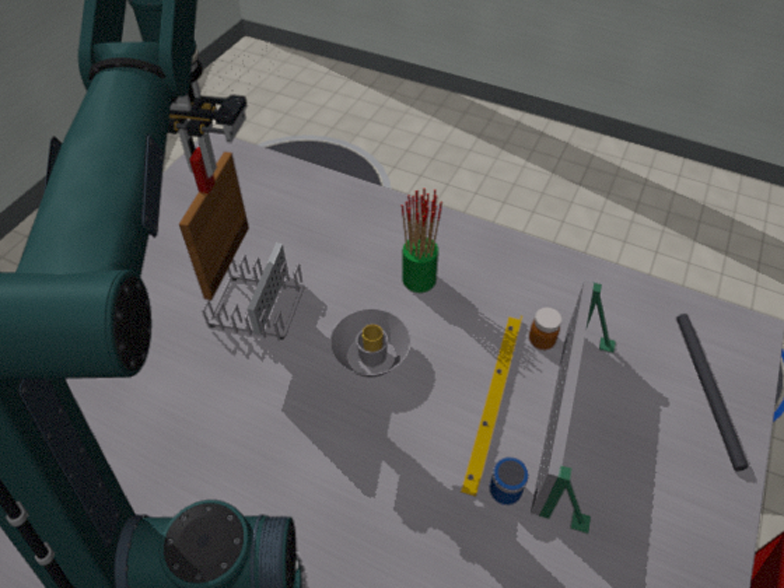

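Run:
```python
from plan import *
import pickle
S=pickle.load(open("s0.pkl","rb"))
pts=np.r_[frustum(.24,.047,.038)]
print(fit_round([(S[0],(256.2,224,36,81)),(S[1],(286.4,134.1,27.8,73.5))],pts,[.65,.02]))
plan([((.465,.0,.375),rot(yaw=-80)),((.495,-.17,.375),rot(yaw=-82))])
```

```text
(array([0.70809756, 0.00745048]), array([-6.13833974, -6.5336835 ,  5.54289257,  3.23473598, -3.71302153,
       -3.37786057,  3.52835444,  2.2084079 ]))
[{"x":0.0331,"y":0.0102,"z":-0.0009,"rx":0.2,"ry":0,"rz":0.5},{"x":0.0332,"y":0.0099,"z":-0.0009,"rx":0.2,"ry":-0.1,"rz":0.5},{"x":0.0333,"y":0.0096,"z":-0.001,"rx":0.2,"ry":0,"rz":0.5},{"x":0.0334,"y":0.0093,"z":-0.001,"rx":0.2,"ry":-0.1,"rz":0.5},{"x":0.0334,"y":0.0091,"z":-0.0011,"rx":0.2,"ry":0,"rz":0.5},{"x":0.0335,"y":0.0087,"z":-0.0011,"rx":0.2,"ry":-0.1,"rz":0.5},{"x":0.0336,"y":0.0085,"z":-0.0012,"rx":0.2,"ry":0,"rz":0.5},{"x":0.0336,"y":0.0082,"z":-0.0013,"rx":0.2,"ry":-0.1,"rz":0.5},{"x":0.0338,"y":0.0078,"z":-0.0013,"rx":0.2,"ry":0,"rz":0.5},{"x":0.0345,"y":0,"z":0,"rx":0,"ry":0,"rz":0.4},{"x":0.0345,"y":-0.0002,"z":0,"rx":0,"ry":0,"rz":0.4},{"x":0.0345,"y":-0.0005,"z":0,"rx":0,"ry":0,"rz":0.4}]
[{"x":0.0345,"y":-0.0007,"z":0,"rx":0,"ry":0,"rz":0.4},{"x":0.0346,"y":-0.001,"z":0,"rx":-0.1,"ry":0,"rz":0.4}]
14 rows
```

Call:
jog_arm(
  claw=0.05,
  series=[
    {"x":0.015,"y":0.005,"z":-0.001,"rx":0.2,"ry":0,"rz":0.5},
    {"x":0.03,"y":0.01,"z":-0.001,"rx":0.2,"ry":0,"rz":0.5},
    {"x":0.033,"y":0.01,"z":-0.001,"rx":0.2,"ry":0,"rz":0.5},
    {"x":0.033,"y":0.009,"z":-0.001,"rx":0.2,"ry":0,"rz":0.5},
    {"x":0.033,"y":0.009,"z":-0.001,"rx":0.2,"ry":0,"rz":0.5},
    {"x":0.033,"y":0.009,"z":-0.001,"rx":0.2,"ry":0,"rz":0.5},
    {"x":0.033,"y":0.008,"z":-0.001,"rx":0.2,"ry":0,"rz":0.5},
    {"x":0.033,"y":0.008,"z":-0.001,"rx":0,"ry":0,"rz":0.5},
    {"x":0.033,"y":0.005,"z":-0.001,"rx":0,"ry":0,"rz":0.5},
    {"x":0.033,"y":0,"z":-0.001,"rx":0,"ry":0,"rz":0.5},
    {"x":0.033,"y":0,"z":0,"rx":0,"ry":0,"rz":0.5},
    {"x":0.033,"y":0,"z":0,"rx":0,"ry":0,"rz":0.4},
  ],
)

```text
time: 20.68
tool_pos: [0.4749, -0.0798, 0.3322]
ee_rot: [3.072, -0.0, -1.408]
wrist_force: [0.5, 0.4, -5.3]
width: 0.0175
```

Run:
```python
from plan import *
o=robot.get_obs(); print(o["time"],o["tool_pos"],np.degrees(o["ee_rot"]),o["wrist_force"],o["wrist_torque"],o["width"])
plan([((.495,-.18,.375),rot(yaw=-82))])
```

```text
20.6833 [ 0.47492576 -0.07975102  0.33219815] [ 1.76022653e+02 -2.19936416e-02 -8.06463825e+01] [ 0.46003844  0.43926026 -5.33957869] [ 0.04615316 -0.1510435   0.02670802] 0.017509741351455832
[{"x":0.0255,"y":-0.0001,"z":-0.0107,"rx":1.0,"ry":0,"rz":0.3},{"x":0.0256,"y":-0.0005,"z":-0.0107,"rx":1.0,"ry":0,"rz":0.4},{"x":0.0255,"y":-0.0008,"z":-0.0107,"rx":1.0,"ry":0,"rz":0.3},{"x":0.0256,"y":-0.0012,"z":-0.0107,"rx":1.0,"ry":-0.1,"rz":0.4}]
4 rows
```

```bash
cat >> plan.py <<'E'
BX,BY,BYAW=.5173,-.3561,np.radians(187.95)
RB=R.from_euler("z",BYAW)
def lean(theta,fx,fy,fz,L=.2135,dyaw=0):
    """tool pose for board foot-mid at bay (fx,fy,fz), lean theta deg"""
    t=np.radians(theta)
    X=np.array([0,np.cos(t),-np.sin(t)]);Z=np.array([0,-np.sin(t),-np.cos(t)]);Y=np.cross(Z,X)
    M=RB*R.from_matrix(np.c_[X,Y,Z])
    p=np.array([fx,fy,fz])-L*Z
    return RB.apply(p)+[BX,BY,0],M
E
python3 - <<'E'
from plan import *
p,M=lean(0,0,-.14,.14); print(p,np.degrees(M.as_euler("xyz")))
h,Mh=lean(23,0,-.077,.045); print(h,np.degrees(Mh.as_euler("xyz")))
plan([(p,M),(h,Mh)],vmax=.03,wmax=5)
E
```

```text
[ 0.49793676 -0.21744552  0.3535    ] [-180.      0.    -82.05]
[ 0.51818809 -0.36245938  0.24152779] [-180.     23.    -82.05]
[{"x":0.0279,"y":0.0002,"z":-0.0042,"rx":0.8,"ry":0,"rz":0.3},{"x":0.0279,"y":0,"z":-0.0043,"rx":0.8,"ry":0,"rz":0.3},{"x":0.0279,"y":-0.0002,"z":-0.0042,"rx":0.8,"ry":0,"rz":0.3},{"x":0.028,"y":-0.0004,"z":-0.0043,"rx":0.8,"ry":0,"rz":0.3},{"x":0.0279,"y":-0.0005,"z":-0.0042,"rx":0.8,"ry":-0.1,"rz":0.2},{"x":0.0209,"y":0,"z":0.016,"rx":0,"ry":-3.3,"rz":0},{"x":0.0218,"y":0,"z":0.0148,"rx":0,"ry":-3.3,"rz":0},{"x":0.0226,"y":0,"z":0.0135,"rx":0,"ry":-3.3,"rz":0},{"x":0.0234,"y":0,"z":0.0121,"rx":0,"ry":-3.3,"rz":0},{"x":0.024,"y":0,"z":0.0108,"rx":0,"ry":-3.3,"rz":0},{"x":0.0246,"y":0,"z":0.0094,"rx":0,"ry":-3.2,"rz":0},{"x":0.0251,"y":0,"z":0.0079,"rx":0,"ry":-3.3,"rz":0}]
12 rows
```

Call:
jog_arm(
  claw=0.05,
  series=[
    {"x":0.02,"y":0,"z":-0.008,"rx":0.9,"ry":0,"rz":0.3},
    {"x":0.028,"y":0,"z":-0.008,"rx":0.9,"ry":0,"rz":0.3},
    {"x":0.028,"y":0,"z":-0.008,"rx":0.9,"ry":0,"rz":0.3},
    {"x":0.028,"y":0,"z":-0.006,"rx":0.9,"ry":0,"rz":0.3},
    {"x":0.01,"y":0,"z":-0.004,"rx":0.9,"ry":-2,"rz":0},
    {"x":0.005,"y":0,"z":0,"rx":0,"ry":-3,"rz":0},
    {"x":0.005,"y":0,"z":0,"rx":0,"ry":-3,"rz":0},
    {"x":0,"y":0,"z":0,"rx":0,"ry":0,"rz":0},
  ],
)

```text
time: 21.35
tool_pos: [0.4893, -0.2137, 0.3336]
ee_rot: [3.114, 0.167, -1.446]
wrist_force: [-0.5, 0.5, -5.2]
width: 0.0176
```

Run:
```python
from plan import *
o=robot.get_obs(); print(o["time"],o["tool_pos"],np.degrees(o["ee_rot"]),o["wrist_force"],o["wrist_torque"],o["width"],o["joint_positions"])
for n in ["scene","side"]:
    s=cam(cams.snapshot(n)); show(s["img"],f"r_{n}.png",1.4)
h,Mh=lean(23,0,-.077,.06)
plan([(h,Mh)],vmax=.03,wmax=5)
```

```text
21.35 [ 0.48926579 -0.21369268  0.33364191] [178.39491997   9.57227732 -82.84914961] [-0.5316605   0.48154243 -5.17250856] [-0.38402281  0.20351603  0.0061079 ] 0.017593839864569572 [-0.5891906   0.15212394  1.05663986  0.12189742  2.06088349  0.90498791]
[{"x":0.0274,"y":-0.0018,"z":0.0086,"rx":0.2,"ry":-2.2,"rz":-0.1},{"x":0.0277,"y":-0.0017,"z":0.0075,"rx":0.2,"ry":-2.3,"rz":-0.1},{"x":0.0279,"y":-0.0017,"z":0.0065,"rx":0.2,"ry":-2.2,"rz":-0.1},{"x":0.0282,"y":-0.0016,"z":0.0054,"rx":0.3,"ry":-2.3,"rz":-0.2},{"x":0.0284,"y":-0.0014,"z":0.0042,"rx":0.2,"ry":-2.2,"rz":-0.1},{"x":0.0285,"y":-0.0014,"z":0.0032,"rx":0.3,"ry":-2.3,"rz":-0.2}]
6 rows
```

View pics/r_scene.png

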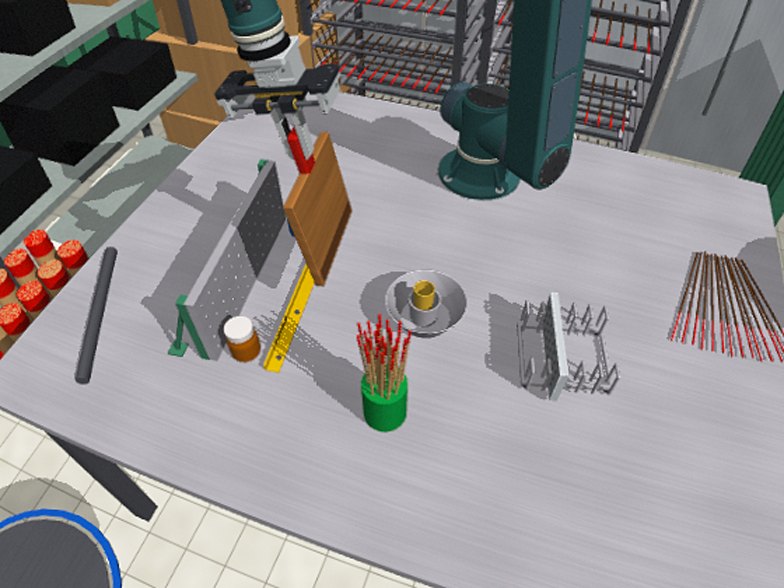

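Call:
jog_arm(
  claw=0.05,
  series=[
    {"x":0.02,"y":-0.002,"z":0.006,"rx":0.2,"ry":-2.5,"rz":0},
    {"x":0.028,"y":-0.002,"z":0.006,"rx":0.2,"ry":-2.5,"rz":0},
    {"x":0.028,"y":-0.002,"z":0.005,"rx":0.2,"ry":-2.5,"rz":0},
    {"x":0.028,"y":-0.002,"z":0.004,"rx":0.3,"ry":-2.5,"rz":-0.2},
    {"x":0.028,"y":-0.002,"z":0.003,"rx":0.2,"ry":-2.3,"rz":-0.2},
    {"x":0.015,"y":-0.001,"z":0,"rx":0.2,"ry":-1,"rz":-0.2},
    {"x":0,"y":0,"z":0,"rx":0,"ry":0,"rz":0},
  ],
)

```text
time: 22.03
tool_pos: [0.5222, -0.3393, 0.2691]
ee_rot: [-3.137, 0.396, -1.419]
wrist_force: [0.7, -0.4, -6.0]
width: 0.018
```

```bash
cat > chk.py <<'E'
from plan import *
import sys,pickle
tag=sys.argv[1]
o=robot.get_obs(); print(o["time"],o["tool_pos"],np.degrees(o["ee_rot"]),o["wrist_force"],o["width"])
q=R.from_euler("xyz",o["ee_rot"]); L=.2135
f=RB.inv().apply(o["tool_pos"]+q.as_matrix()[:,2]*L-[BX,BY,0]); zb=RB.inv().apply(-q.as_matrix()[:,2]); xb=RB.inv().apply(q.as_matrix()[:,0])
print("foot bay",f.round(4),"lean",np.degrees(np.arctan2(zb[1],zb[2])).round(2),"roll",np.degrees(np.arcsin(zb[0])).round(2),"yawerr",np.degrees(np.arctan2(-xb[0],xb[1])).round(2))
S=[cam(cams.snapshot(n)) for n in ["scene","side","wrist"]]; pickle.dump(S,open(f"s_{tag}.pkl","wb"))
for s,n in zip(S,["scene","side","wrist"]): 
    if n!="wrist": show(s["img"],f"{tag}_{n}.png",4,(120,70,150,145) if n=="scene" else (310,150,150,145))
    else: show(s["img"],f"{tag}_{n}.png",1.4)
E
python3 chk.py s
```

```text
22.0333 [ 0.52223673 -0.33926845  0.26908745] [-179.75989159   22.71442412  -81.28313995] [ 0.72689795 -0.36724188 -6.01753302] 0.017996320597138436
foot bay [-0.007  -0.0984  0.0721] lean 22.72 roll -0.06 yawerr 0.77
```

View pics/s_scene.png

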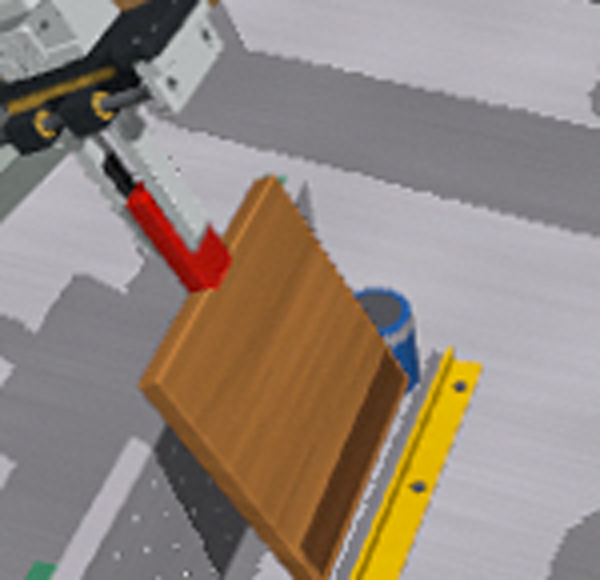

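View pics/s_side.png

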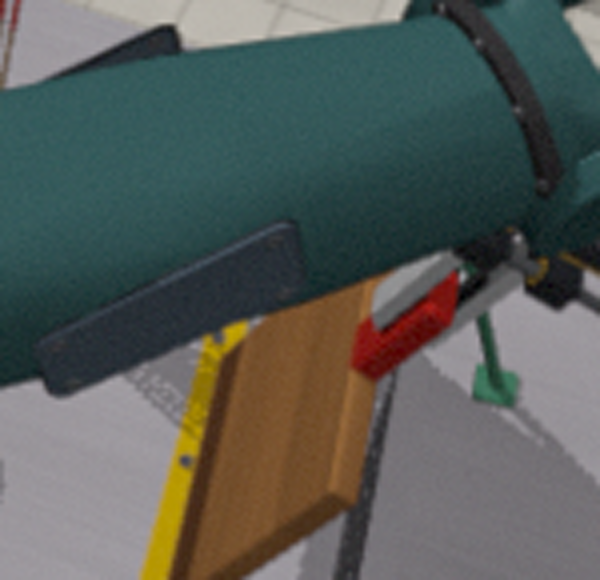

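View pics/s_wrist.png

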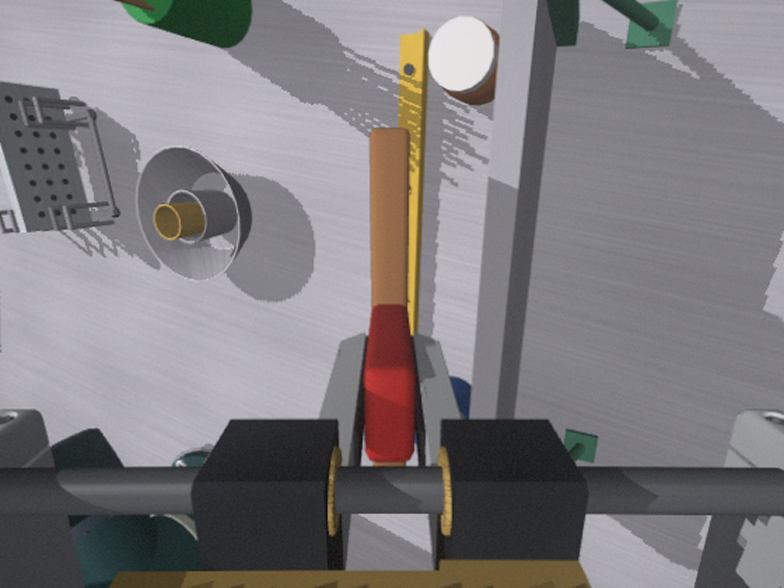

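Run:
```python
from plan import *
import pickle
S=pickle.load(open("s_s.pkl","rb")); h=.009
C=lambda p,o:((p[0]+.5)/4-.5+o[0],(p[1]+.5)/4-.5+o[1])
o1=(120,70);o2=(310,150)
P=[(0,(.1,-h,.19),C((278,181),o1)),(0,(-.1,-h,.19),C((160,386),o1)),(0,(-.1,h,.19),C((143,382),o1)),(0,(.1,-h,0),C((408,378),o1)),(0,(-.1,-h,0),C((325,580),o1)),
(1,(.1,-h,.19),C((328,500),o2)),(1,(.1,h,.19),C((355,498),o2))]
def g(p):
    M=RB*R.from_euler("zyx",[p[3],p[4],-p[5]])
    return np.concatenate([proj(S[i],RB.apply(p[:3])+[BX,BY,0]+M.apply(np.array(q)))[0]-px for i,q,px in P])
r=least_squares(g,[0,-.09,.07,0,0,.4],loss="soft_l1"); print(r.x.round(4),np.degrees(r.x[3:]).round(2)); print(g(r.x).round(1))
```

```text
[ 0.0014 -0.0961  0.0689  0.0226 -0.0194  0.369 ] [ 1.3  -1.11 21.14]
[-0.3 -2.6  0.9 -1.  -1.   1.2 -0.1 -0.   0.1  2.6 -0.4 -1.   0.2  3. ]
```

Run:
```python
from plan import *
h,Mh=lean(23.5,-.004,-.078,.03)
plan([(h,Mh)],vmax=.02,wmax=5)
```

```text
[{"x":0.0143,"y":0.0015,"z":0.0112,"rx":0,"ry":-0.3,"rz":0.3},{"x":0.0144,"y":0.0015,"z":0.0111,"rx":0,"ry":-0.3,"rz":0.4},{"x":0.0144,"y":0.0013,"z":0.0111,"rx":0,"ry":-0.3,"rz":0.3}]
3 rows
```

Call:
jog_arm(
  claw=0.05,
  series=[
    {"x":0.014,"y":0.0015,"z":0.008,"rx":0,"ry":-0.3,"rz":0.3},
    {"x":0.014,"y":0.0015,"z":0.008,"rx":0,"ry":-0.3,"rz":0.4},
    {"x":0.014,"y":0.0015,"z":0.005,"rx":0,"ry":-0.3,"rz":0.3},
    {"x":0,"y":0,"z":0,"rx":0,"ry":0,"rz":0},
  ],
)

```text
time: 22.52
tool_pos: [0.5247, -0.3644, 0.2409]
ee_rot: [-3.135, 0.401, -1.424]
wrist_force: [-0.8, -0.4, -6.6]
width: 0.0179
```

```bash
python3 chk.py t
python3 - <<'E'
from plan import *
h,Mh=lean(23.5,-.004,-.082,.02)
plan([(h,Mh)],vmax=.02,wmax=5)
E
```

```text
22.5167 [ 0.52469125 -0.36442553  0.24089315] [-179.64988965   22.98686603  -81.56889033] [-0.75053408 -0.3680251  -6.56802132] 0.01786729222388147
foot bay [-0.0068 -0.0741  0.0443] lean 22.99 roll 0.16 yawerr 0.48
[{"x":0.0035,"y":0.0016,"z":0.0141,"rx":-0.1,"ry":-0.3,"rz":0.3},{"x":0.0035,"y":0.0016,"z":0.0141,"rx":-0.2,"ry":-0.3,"rz":0.4}]
2 rows
```

View pics/t_scene.png

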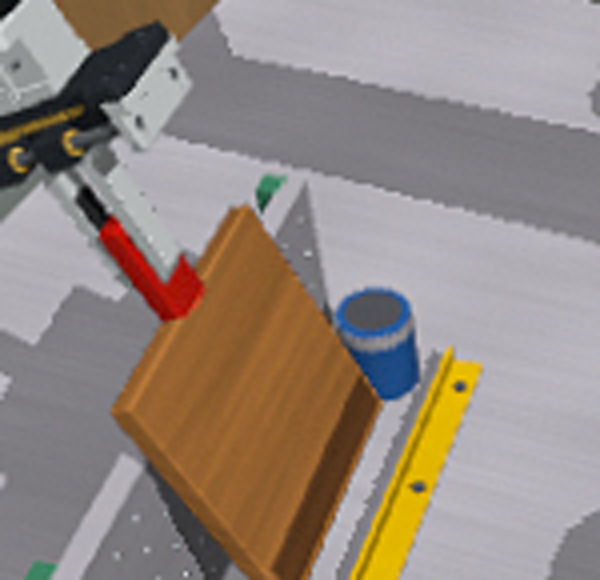

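View pics/t_wrist.png

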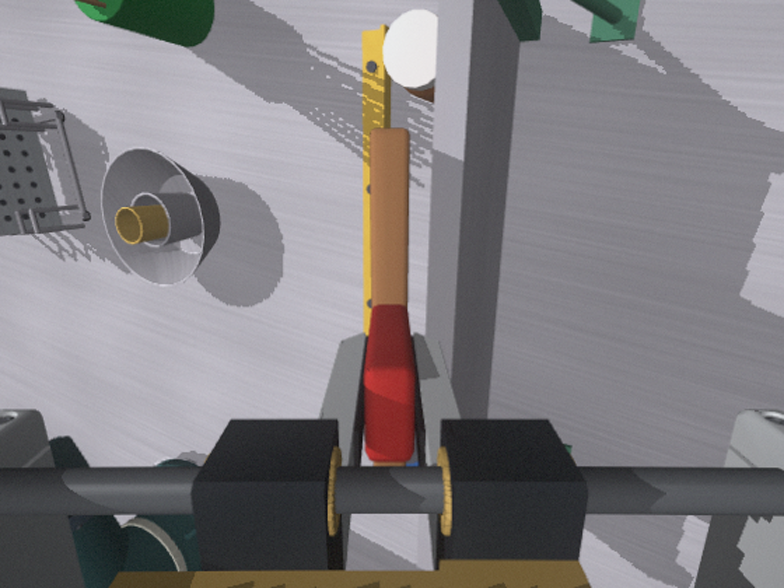

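Call:
jog_arm(
  claw=0.05,
  series=[
    {"x":0.0035,"y":0.0015,"z":0.014,"rx":0,"ry":-0.4,"rz":0.3},
    {"x":0.003,"y":0.0015,"z":0.01,"rx":0,"ry":-0.4,"rz":0.3},
    {"x":0,"y":0,"z":0,"rx":0,"ry":-0.2,"rz":0},
  ],
)

```text
time: 22.92
tool_pos: [0.5228, -0.3595, 0.2224]
ee_rot: [-3.132, 0.414, -1.428]
wrist_force: [-0.3, -0.6, -5.3]
width: 0.0182
```

```bash
python3 chk.py u
python3 - <<'E'
from plan import *
h,Mh=lean(24,-.003,-.082,.008)
plan([(h,Mh)],vmax=.02,wmax=5)
E
```

```text
22.9167 [ 0.52282101 -0.3594528   0.22237666] [-179.44208577   23.71845657  -81.84148511] [-0.30968363 -0.61632112 -5.2610358 ] 0.018180380526641317
foot bay [-0.0068 -0.0818  0.0269] lean 23.72 roll 0.47 yawerr 0.21
[{"x":0.0043,"y":0.0014,"z":0.0097,"rx":-0.3,"ry":-0.2,"rz":0.1},{"x":0.0043,"y":0.0013,"z":0.0098,"rx":-0.3,"ry":-0.2,"rz":0.2}]
2 rows
```

View pics/u_scene.png

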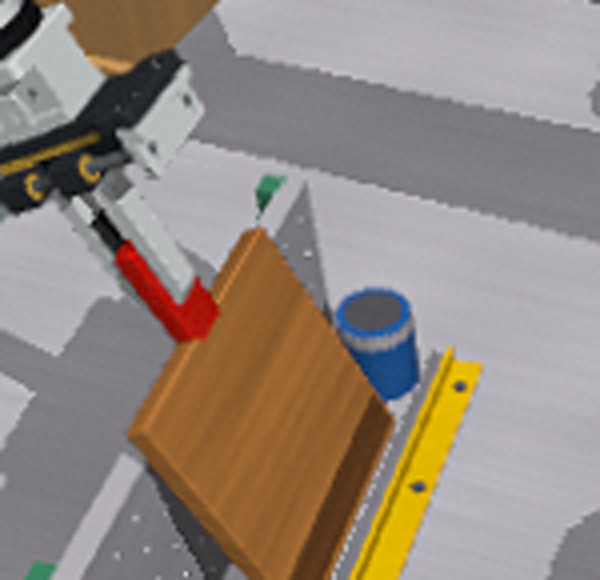

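View pics/u_wrist.png

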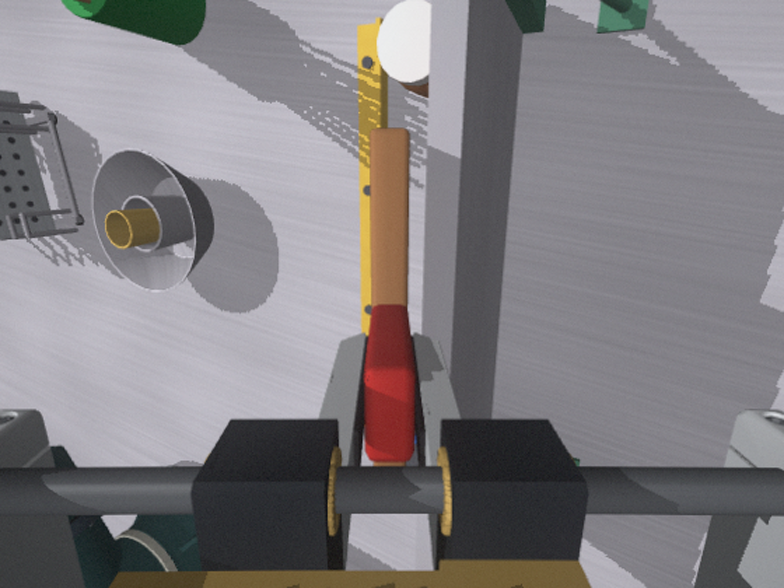

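Call:
jog_arm(
  claw=0.05,
  series=[
    {"x":0.006,"y":0.0015,"z":0.009,"rx":-0.4,"ry":-0.2,"rz":0.1},
    {"x":0.005,"y":0.0015,"z":0.007,"rx":-0.3,"ry":-0.2,"rz":0.1},
    {"x":0.001,"y":0.001,"z":0.002,"rx":-0.2,"ry":0,"rz":0},
  ],
)

```text
time: 23.32
tool_pos: [0.521, -0.3633, 0.2063]
ee_rot: [3.141, 0.418, -1.427]
wrist_force: [1.3, 5.2, 0.8]
width: 0.0177
```

```bash
python3 chk.py v
```

```text
23.3167 [ 0.52102905 -0.36325974  0.20633169] [179.96487535  23.93759297 -81.73244047] [1.27429901 5.20166934 0.81484604] 0.017748919089950646
foot bay [-0.0021 -0.079   0.0112] lean 23.94 roll -0.16 yawerr 0.32
```

View pics/v_scene.png

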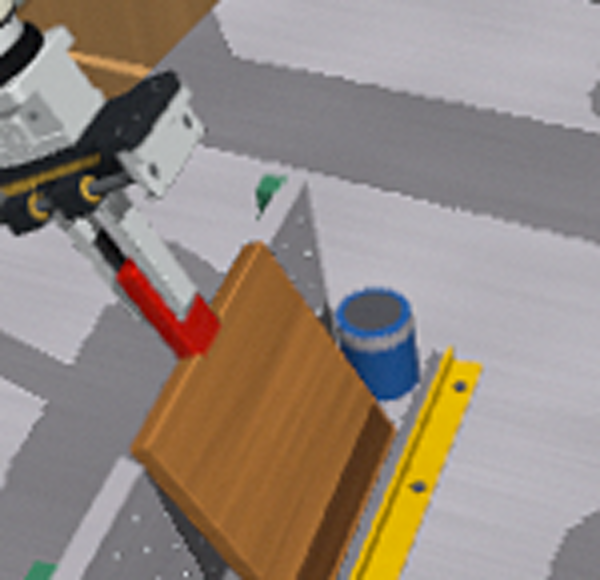

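Call:
jog_arm(
  claw=0.05,
  series=[
    {"x":-0.004,"y":0,"z":0.004,"rx":0,"ry":0,"rz":0.1},
    {"x":-0.002,"y":0,"z":0.004,"rx":0,"ry":0,"rz":0.1},
  ],
)

```text
time: 23.63
tool_pos: [0.5199, -0.3559, 0.2005]
ee_rot: [3.139, 0.413, -1.432]
wrist_force: [-0.4, 0.0, -5.3]
width: 0.0178
```

```bash
python3 chk.py w
```

```text
23.6333 [ 0.51992702 -0.3559385   0.20049485] [179.83192181  23.67461437 -82.05213218] [-0.38297995  0.01298336 -5.34566996] 0.01781365711396187
foot bay [-0.002  -0.0855  0.005 ] lean 23.67 roll -0.17 yawerr -0.0
```

View pics/w_scene.png

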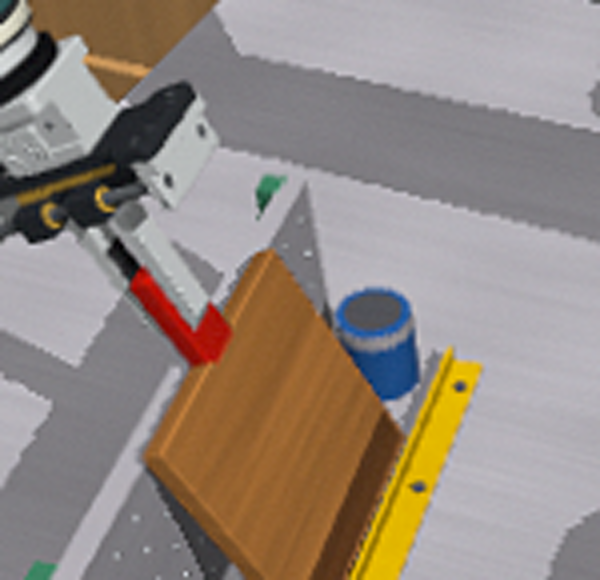

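Call:
jog_arm(
  claw=0.05,
  series=[
    {"x":0.001,"y":0,"z":0.003,"rx":0,"ry":0,"rz":0},
  ],
)

```text
time: 23.87
tool_pos: [0.5194, -0.3561, 0.1993]
ee_rot: [3.139, 0.412, -1.432]
wrist_force: [-4.1, -3.6, 13.0]
width: 0.018
```

Call:
jog_arm(
  claw=0.05,
  series=[
    {"x":0.001,"y":0,"z":0.003,"rx":0,"ry":0,"rz":0},
  ],
)

```text
time: 23.95
tool_pos: [0.519, -0.3561, 0.1993]
ee_rot: [-3.141, 0.411, -1.43]
wrist_force: [-2.9, -2.2, 6.9]
width: 0.0179
```

Call:
jog_arm(
  claw=0.05,
  series=[
    {"x":-0.003,"y":0,"z":0,"rx":0,"ry":0,"rz":0},
  ],
)

```text
time: 24.03
tool_pos: [0.5185, -0.3541, 0.2012]
ee_rot: [-3.14, 0.409, -1.43]
wrist_force: [0.2, -0.3, -5.9]
width: 0.0181
```

```bash
python3 chk.py x
python3 - <<'E'
from plan import *
import pickle
S=pickle.load(open("s_x.pkl","rb"))
show(S[0]["img"],"x_sc2.png",5,(140,130,110,110))
show(S[1]["img"],"x_sd2.png",5,(320,200,110,110))
E
```

```text
24.0333 [ 0.51849556 -0.35413758  0.2011646 ] [-179.91861008   23.45032144  -81.94327337] [ 0.2221857  -0.25367078 -5.89490868] 0.018067867511485508
foot bay [-0.0016 -0.0867  0.0053] lean 23.45 roll 0.04 yawerr 0.11
```

View pics/x_sc2.png

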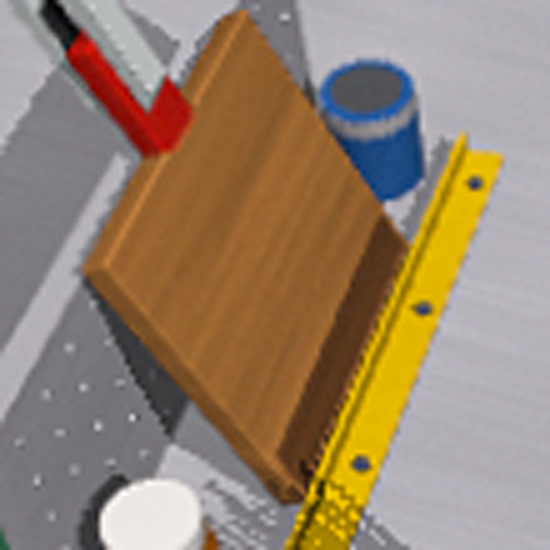

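View pics/x_sd2.png

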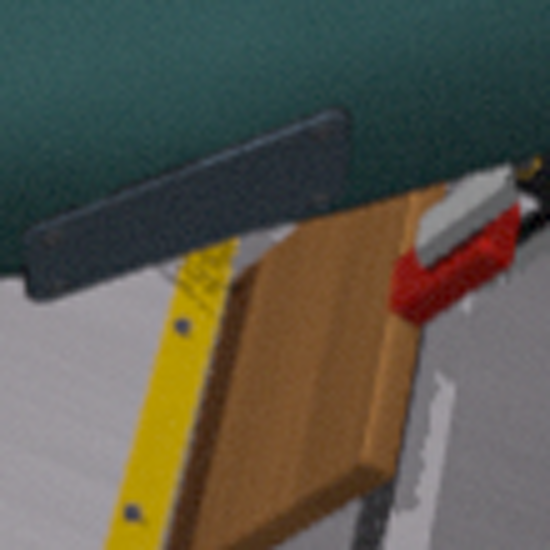

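Call:
jog_arm(
  claw=0.05,
  series=[
    {"x":-0.003,"y":0,"z":0.003,"rx":0,"ry":0,"rz":0},
  ],
)

```text
time: 24.27
tool_pos: [0.5181, -0.3519, 0.2]
ee_rot: [-3.14, 0.404, -1.432]
wrist_force: [-2.1, -7.8, 9.0]
width: 0.018
```

Call:
jog_arm(
  claw=0.05,
  series=[
    {"x":-0.001,"y":0,"z":0.002,"rx":0,"ry":0,"rz":0},
  ],
)

```text
time: 24.35
tool_pos: [0.5179, -0.3515, 0.2003]
ee_rot: [-3.139, 0.4, -1.433]
wrist_force: [-1.5, -3.4, 4.2]
width: 0.0177
```

```bash
python3 chk.py y
python3 - <<'E'
from plan import *
import pickle
S=pickle.load(open("s_y.pkl","rb"))
show(S[0]["img"],"y_sc2.png",5,(140,130,110,110))
E
```

```text
24.35 [ 0.51785093 -0.35149023  0.20028298] [-179.85292171   22.92223019  -82.08087115] [-1.54466175 -3.37842217  4.18108554] 0.017678409239059813
foot bay [-0.0018 -0.0876  0.0036] lean 22.92 roll 0.16 yawerr -0.03
```

View pics/y_sc2.png

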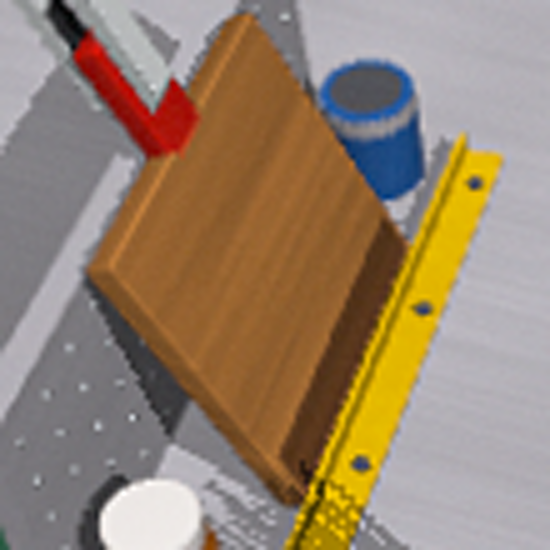

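Call:
jog_arm(
  claw=0.05,
  series=[
    {"x":0.005,"y":0,"z":0.001,"rx":0,"ry":-1.5,"rz":0},
    {"x":0.002,"y":0,"z":0.001,"rx":0,"ry":-0.8,"rz":0},
  ],
)

```text
time: 24.67
tool_pos: [0.5189, -0.3583, 0.1974]
ee_rot: [-3.137, 0.437, -1.432]
wrist_force: [-2.0, -5.1, 2.4]
width: 0.018
```

```bash
python3 chk.py z
python3 - <<'E'
from plan import *
import pickle
S=pickle.load(open("s_z.pkl","rb"))
show(S[0]["img"],"z_sc2.png",5,(140,130,110,110))
E
```

```text
24.6667 [ 0.51887873 -0.35826644  0.19738189] [-179.75131522   25.05791433  -82.06444723] [-1.95647163 -5.08985878  2.38957771] 0.017953889015836767
foot bay [-0.0022 -0.0881  0.004 ] lean 25.06 roll 0.25 yawerr -0.01
```

View pics/z_sc2.png

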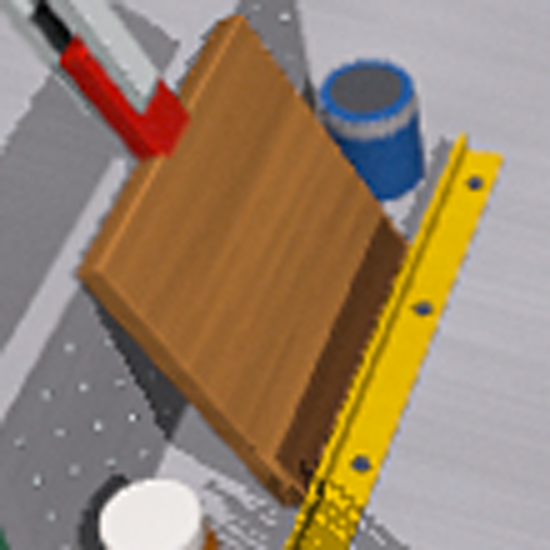

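View pics/z_wrist.png

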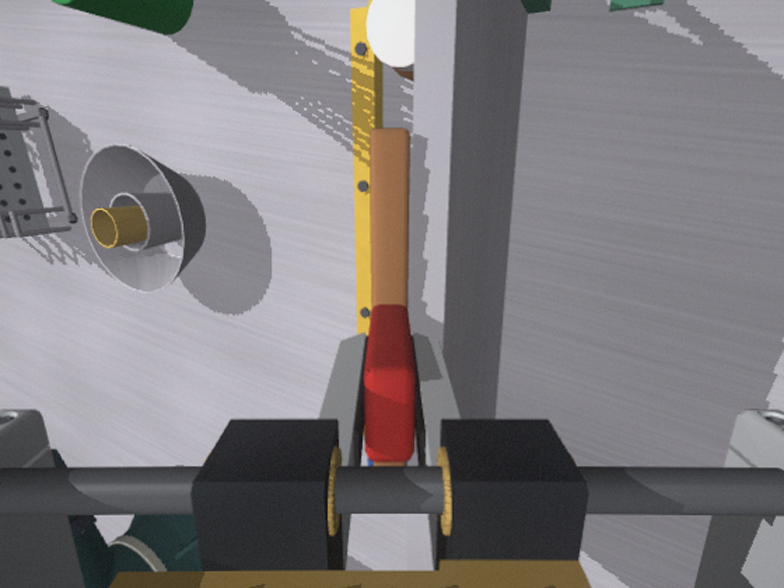

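Call:
jog_arm(
  claw=0.4,
  series=[
    {"x":0,"y":0,"z":0,"rx":0,"ry":0,"rz":0},
    {"x":0,"y":0,"z":0,"rx":0,"ry":0,"rz":0},
    {"x":0,"y":0,"z":0,"rx":0,"ry":0,"rz":0},
    {"x":0,"y":0,"z":0,"rx":0,"ry":0,"rz":0},
  ],
)

```text
time: 25.15
tool_pos: [0.5189, -0.3563, 0.1944]
ee_rot: [-3.138, 0.452, -1.431]
wrist_force: [-0.3, -0.8, -0.0]
width: 0.0374
```

```bash
python3 chk.py aa
python3 - <<'E'
from plan import *
import pickle
S=pickle.load(open("s_aa.pkl","rb"))
show(S[0]["img"],"aa_sc2.png",5,(130,120,120,120))
E
```

```text
25.15 [ 0.51888224 -0.35633311  0.19441252] [-179.81366776   25.86908788  -81.97388614] [-0.26198112 -0.83235627 -0.01316293] 0.03738700889553819
foot bay [-0.0021 -0.0927  0.0023] lean 25.87 roll 0.15 yawerr 0.08
```

View pics/aa_sc2.png

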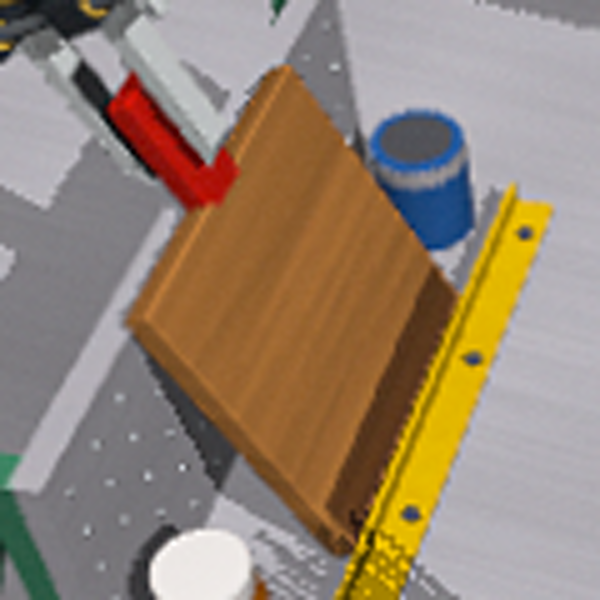

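View pics/aa_wrist.png

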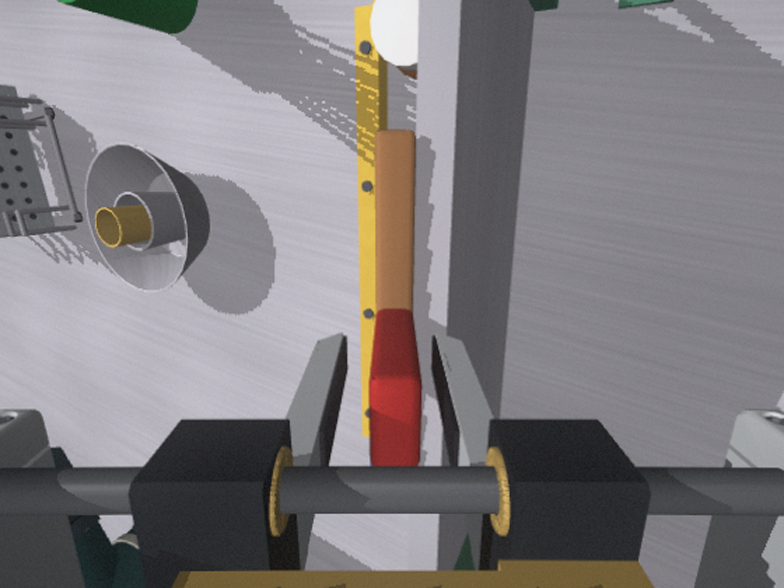

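Call:
jog_arm(
  claw=0.45,
  series=[
    {"x":0.001,"y":0,"z":-0.015,"rx":0,"ry":0,"rz":0},
    {"x":0.001,"y":0,"z":-0.025,"rx":0,"ry":0,"rz":0},
    {"x":0,"y":0,"z":-0.03,"rx":0,"ry":0,"rz":0},
    {"x":0,"y":0,"z":-0.03,"rx":0,"ry":0,"rz":0},
    {"x":0,"y":0,"z":-0.03,"rx":0,"ry":0,"rz":0},
    {"x":0,"y":0,"z":0,"rx":0,"ry":0,"rz":0},
  ],
)

```text
time: 25.8
tool_pos: [0.5265, -0.4123, 0.3114]
ee_rot: [3.139, 0.461, -1.428]
wrist_force: [-0.2, -0.4, 0.7]
width: 0.0418
```

```bash
python3 chk.py ab
```

```text
25.8 [ 0.52647535 -0.41227931  0.31135492] [179.84713696  26.39691558 -81.81511634] [-0.15240085 -0.44400598  0.69611937] 0.04181802573932988
foot bay [-0.0004 -0.038   0.1201] lean 26.4 roll -0.26 yawerr 0.23
```

View pics/ab_wrist.png

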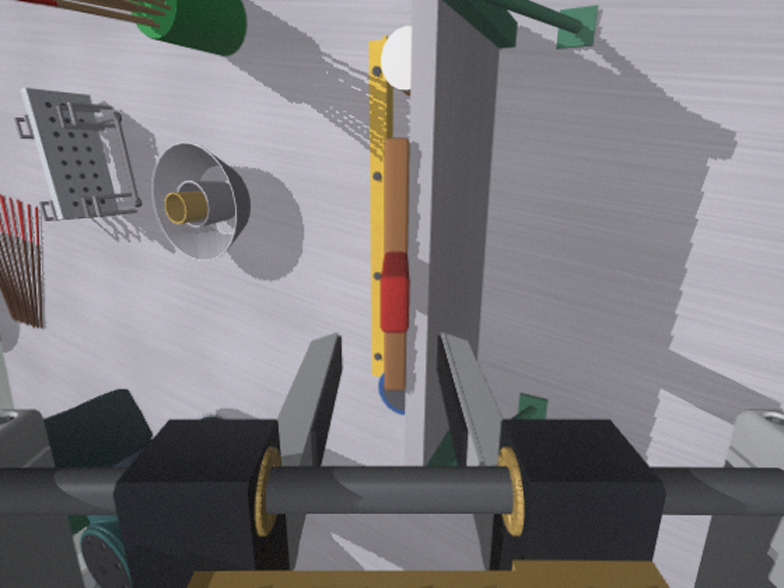

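View pics/ab_scene.png

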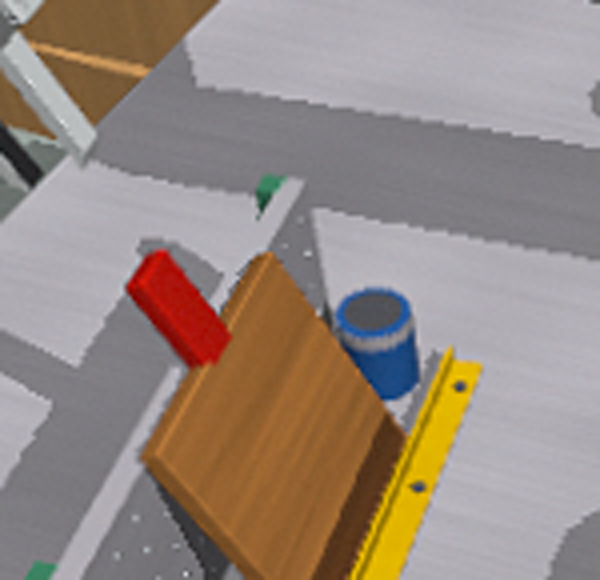

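Call:
jog_arm(
  claw=0.45,
  series=[
    {"x":-0.02,"y":0,"z":-0.03,"rx":0,"ry":3,"rz":0},
    {"x":-0.03,"y":0.01,"z":-0.02,"rx":0,"ry":5,"rz":0},
    {"x":-0.035,"y":0.01,"z":-0.01,"rx":0,"ry":5,"rz":0},
    {"x":-0.035,"y":0.01,"z":-0.01,"rx":0,"ry":5,"rz":0},
    {"x":-0.035,"y":0.01,"z":0,"rx":0,"ry":5,"rz":0},
    {"x":-0.035,"y":0.01,"z":0,"rx":0,"ry":0,"rz":0},
    {"x":-0.035,"y":0.01,"z":0,"rx":0,"ry":0,"rz":0},
    {"x":-0.035,"y":0.01,"z":0,"rx":0,"ry":0,"rz":0},
    {"x":-0.035,"y":0.01,"z":0,"rx":0,"ry":0,"rz":0},
    {"x":-0.035,"y":0.01,"z":0,"rx":0,"ry":0,"rz":0},
    {"x":-0.02,"y":0,"z":0,"rx":0,"ry":0,"rz":0},
    {"x":0,"y":0,"z":0,"rx":0,"ry":0,"rz":0},
  ],
)

```text
time: 26.95
tool_pos: [0.3781, -0.0929, 0.4013]
ee_rot: [3.091, 0.106, -1.421]
wrist_force: [0.8, -0.3, -0.1]
width: 0.0422
```

```bash
python3 chk.py ac
python3 - <<'E'
from plan import *
import pickle
S=pickle.load(open("s_ac.pkl","rb"))
show(S[0]["img"],"ac_full.png",1.4)
show(S[0]["img"],"ac_sc2.png",4,(110,100,150,148)); show(S[1]["img"],"ac_sd2.png",4,(310,190,150,148))
E
```

```text
26.95 [ 0.37812351 -0.09293151  0.40132684] [177.09290422   6.07525681 -81.40323676] [ 0.81072642 -0.27651175 -0.09091876] 0.04215924426488139
foot bay [ 0.1125 -0.3023  0.1893] lean 6.04 roll -2.98 yawerr 0.65
```

View pics/ac_full.png

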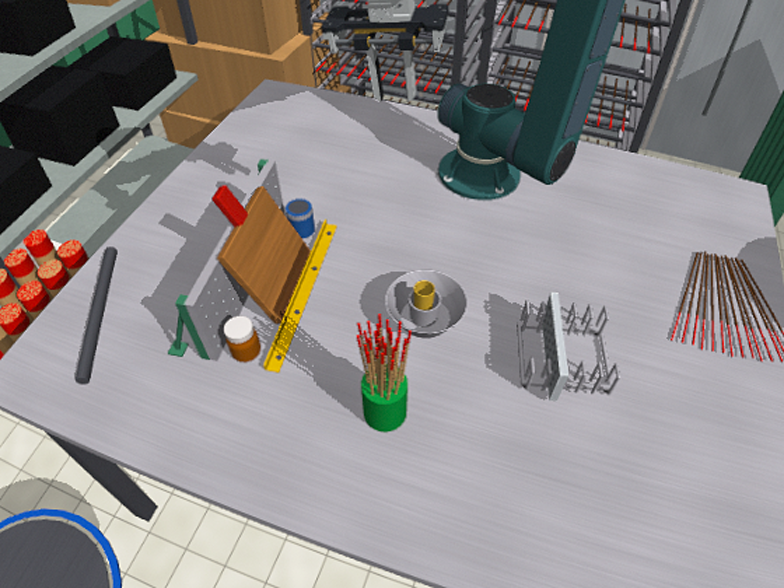

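View pics/ac_sc2.png

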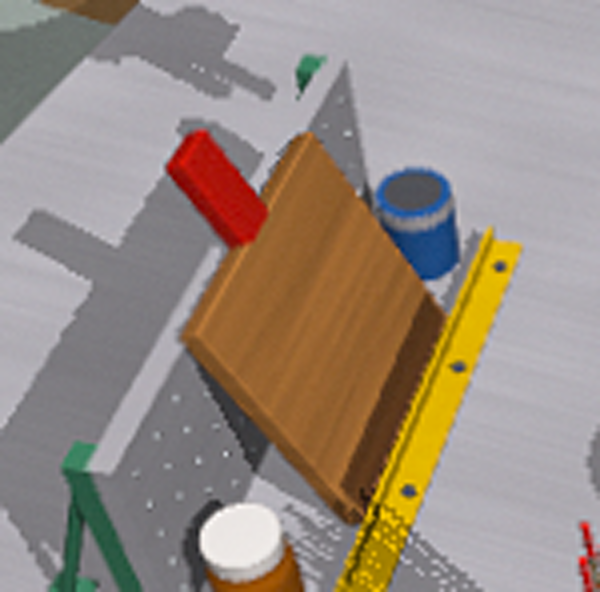

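View pics/ac_sd2.png

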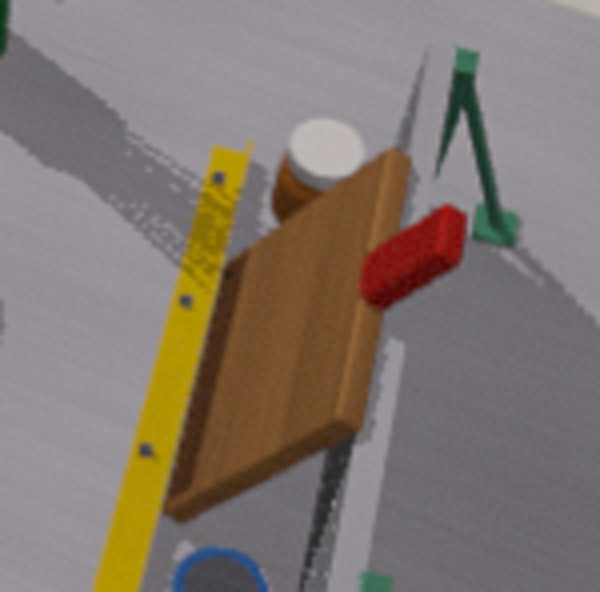

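View pics/ac_wrist.png

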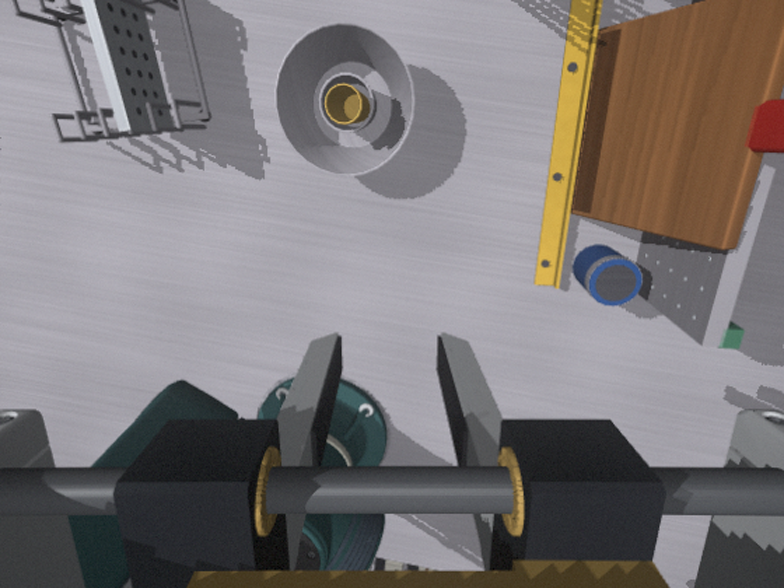

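Run:
```python
from plan import *
import pickle
S=pickle.load(open("s_ac.pkl","rb")); h=.009
C=lambda p,o:((p[0]+.5)/4-.5+o[0],(p[1]+.5)/4-.5+o[1])
o1=(110,100);o2=(310,190)
P=[(0,(.1,-h,.19),C((316,136),o1)),(0,(-.1,-h,.19),C((198,346),o1)),(0,(-.1,h,.19),C((183,338),o1)),(0,(.1,-h,0),C((447,316),o1)),(0,(-.1,-h,0),C((360,522),o1)),
(1,(.1,-h,0),C((166,512),o2)),(1,(.1,-h,.19),C((333,422),o2)),(1,(.1,h,.19),C((358,430),o2)),(1,(-.1,-h,.19),C((386,150),o2)),(1,(-.1,h,.19),C((410,160),o2)),(1,(-.1,-h,0),C((240,255),o2))]
def g(p):
    M=RB*R.from_euler("zyx",[p[3],p[4],-p[5]])
    return np.concatenate([proj(S[i],RB.apply(p[:3])+[BX,BY,0]+M.apply(np.array(q)))[0]-px for i,q,px in P])
r=least_squares(g,[0,-.09,.0,0,0,.4],loss="soft_l1"); print(r.x.round(4),np.degrees(r.x[3:]).round(2)); print(g(r.x).round(1))
```

```text
[ 1.300e-03 -8.370e-02  2.000e-04  3.000e-04  5.600e-03  4.123e-01] [1.000e-02 3.200e-01 2.362e+01]
[-0.7 -1.4 -0.2 -2.7 -1.9  0.4 -0.3  1.8 -0.3  1.7 -1.1  1.7 -0.5 -0.7
  0.   0.9 -0.  -1.4 -0.  -0.5 -3.5  2.9]
```

Run:
```python
from plan import *
t=RB.apply([.14,-.10,.17])+[BX,BY,0]
a=RB.apply([.14,-.13,.30])+[BX,BY,0]
M=rot(yaw=-82); print(t,a)
plan([(a,M),(t,M)],vmax=.033)
```

```text
[ 0.36481463 -0.27642433  0.17      ] [ 0.36066537 -0.24671265  0.3       ]
[{"x":0.0259,"y":0.0061,"z":0.0144,"rx":0.5,"ry":1.0,"rz":0.1},{"x":0.0257,"y":0.0061,"z":0.0148,"rx":0.5,"ry":1.0,"rz":0.1},{"x":0.0254,"y":0.0062,"z":0.0152,"rx":0.5,"ry":1.0,"rz":0.1},{"x":0.0252,"y":0.0063,"z":0.0156,"rx":0.5,"ry":1.0,"rz":0.1},{"x":0.0249,"y":0.0064,"z":0.016,"rx":0.5,"ry":1.0,"rz":0},{"x":0.0246,"y":0.0066,"z":0.0163,"rx":0.5,"ry":1.0,"rz":0.1},{"x":0.006,"y":0,"z":0.026,"rx":0,"ry":0,"rz":0},{"x":0.006,"y":0,"z":0.026,"rx":0,"ry":0,"rz":0},{"x":0.006,"y":0,"z":0.026,"rx":0,"ry":0,"rz":0},{"x":0.0061,"y":0,"z":0.026,"rx":0,"ry":0,"rz":0},{"x":0.006,"y":-0.0001,"z":0.026,"rx":0,"ry":0,"rz":0}]
11 rows
```

Call:
jog_arm(
  claw=0.45,
  series=[
    {"x":0.026,"y":0.006,"z":0.013,"rx":0.5,"ry":1,"rz":0.1},
    {"x":0.026,"y":0.006,"z":0.013,"rx":0.5,"ry":1,"rz":0.1},
    {"x":0.025,"y":0.006,"z":0.014,"rx":0.5,"ry":1,"rz":0.1},
    {"x":0.025,"y":0.006,"z":0.014,"rx":0.5,"ry":1,"rz":0.1},
    {"x":0.025,"y":0.006,"z":0.015,"rx":0.5,"ry":1,"rz":0},
    {"x":0.02,"y":0.004,"z":0.02,"rx":0.5,"ry":1,"rz":0},
    {"x":0.005,"y":0,"z":0.025,"rx":0,"ry":0,"rz":0},
    {"x":0.005,"y":0,"z":0.025,"rx":0,"ry":0,"rz":0},
    {"x":0.005,"y":0,"z":0.02,"rx":0,"ry":0,"rz":0},
    {"x":0,"y":0,"z":0,"rx":0,"ry":0,"rz":0},
  ],
)

```text
time: 27.93
tool_pos: [0.3605, -0.276, 0.2089]
ee_rot: [3.123, 0.012, -1.444]
wrist_force: [-0.1, 0.3, 0.6]
width: 0.0423
```

```bash
python3 chk.py ad
```

```text
27.9333 [ 0.36048248 -0.27599734  0.2088555 ] [178.93374016   0.65894778 -82.74362698] [-0.05083082  0.26790108  0.56340027] 0.04232716124747342
foot bay [ 0.1482 -0.1035 -0.0046] lean 0.67 roll -1.06 yawerr -0.69
```

View pics/ad_wrist.png

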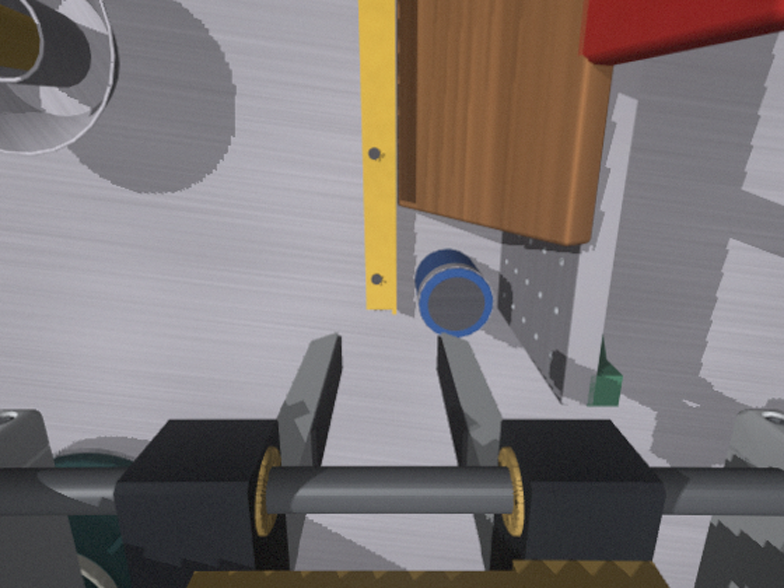

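Run:
```python
from plan import *
import pickle
S=pickle.load(open("s_ad.pkl","rb")); s=S[2]
show(s["img"],"ad_z.png",8,(250,110,100,75))
for k,p in (("cornerF",(-.0950,.00775)),("strip",(-.095,.016))):
    for x in (.1,.05,0): print(k,x,proj(s,RB.apply([x,*p])+[BX,BY,0])[0].round(1))
```

```text
cornerF 0.1 [282.  143.3]
cornerF 0.05 [281.7  99.3]
cornerF 0 [281.4  51.4]
strip 0.1 [282. 144.]
strip 0.05 [281.7  99.2]
strip 0 [281.4  50.2]
```

View pics/ad_z.png

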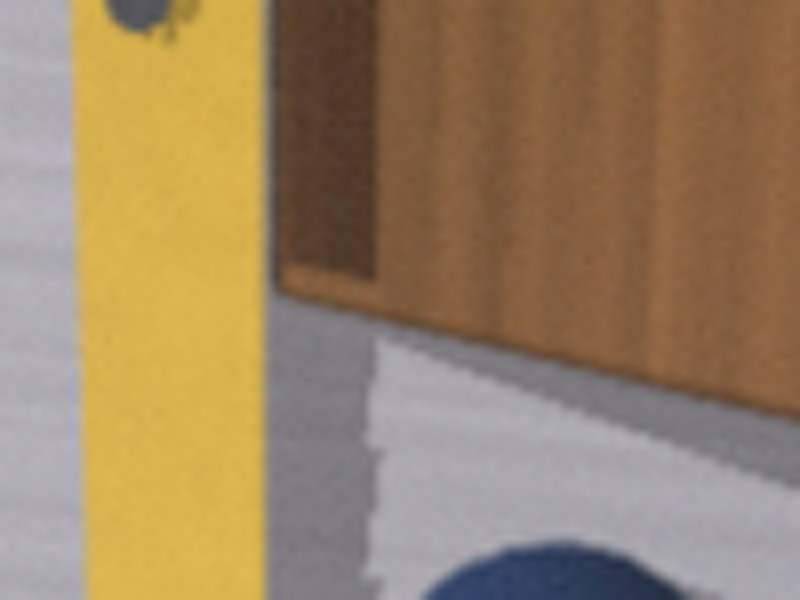

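Run:
```python
from h import *
print(robot.get_obs()["time"]); print(ticket.close_job())
```

```text
28.0833
the job is handed in; nothing more can be done
None
```

The job is done and handed in at 28.1 s of the 67 s. Both measures are nested in the bowl, and the board leans against the wall, handle up.

**What I did:** I stood the big measure in the steel bowl and the small one in the big one. Then I lifted the board out of the rack, set its foot just inside the yellow strip and let it lean back on the wall's top edge.

**Last checks:**
- **Nest:** the pictures show the small measure upright in the big one and the bowl flat. I did not measure the tilt of either.
- **Board position:** it is about 1 mm from the wall's middle, parallel to the wall, and did not move after release.
- **Foot against the strip:** the wrist close-up from above shows a gap of about 1 mm at the end in view, even along the part in view. The scene and side fit disagrees a little. It puts the foot about 3 mm from the strip and the lean at 23.6° rather than the expected 25.5°, and that fit is good to only about 2 mm and a degree or two.
- **Bystanders:** the jar, tin, pot and tray look unmoved by eye against earlier pictures. I did not re-measure them.
- **Forces and contact:** the largest wrist force I read was about 13 N, though I only had readings at the end of each move. The gripper was clear of everything at hand-in.

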